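Send two bearings down the right lanes of a tipping-tray sorter

ROBOT

A 6-joint arm with a two-finger parallel gripper is mounted at the origin on a cart in front of the work surface, level with it; the furniture and walls round the work are solid. World frame = base frame: x ahead of the robot, y to its left, z up, the work surface at z = 0. Lengths are in m, angles in rad, forces in N, time in s.
With the tool pointing down it reaches from about 0.35 to 0.975 m from the base axis. Payload 17.4 kg.
Tool frame: the origin (TCP) lies midway between the tips of the shut fingers; the grasp point (between the pads) lies 19 mm behind it; z points along the fingers, x is the direction in which the jaws open and shut, and the axes are right-handed (so a half turn about z gives the same grasp; the last joint's range is limited). The gripper opens to 85 mm and grips with 20 to 120 N. Pads are 22 mm wide; open, the fingers measure 114 mm over their backs; the gripper's body (76 mm by 85 mm) begins 54 mm behind the grasp point. The pads swing forward as they close: fully open they stand 13 mm farther back than shut.
Start: joints at [1.14, 0.116, 1.442, -0, 1.584, -0.038], TCP at [0.258, 0.624, 0.231] pointing down, gripper open.
Joint ranges: [-2.83, 2.83], [-0.83, 2.19], [0.07, 2.5], [-1.14, 4.28], [0.01, 3], [-2.97, 2.97]. Speed limits (rad/s): [1.89, 1.89, 2.22, 3.14, 3.14, 3.14].

INTERFACE

Orientations are given as a rotation vector (axis times angle).
In Python, from rig import env, cams gives the robot as it stands.
- The arm moves only by the tool jog_arm, never from a script. Its argument "targets" is a list of rows, each an object with "xyz": the shift along the world's x, y, z in mm, a list of three; "dr": the turn, a rotation vector about the world's x, y, z in rad, a list of three. A call has 1 to 10 rows; each row is the pose to reach, as a shift and turn from the pose commanded when the call began; what a row does not reach only later rows make up. A row lasts 1/12 s, in which the tool goes at most 41.7 mm and 7.16 degrees, less where a joint would pass 70% of its speed; a pose out of reach is approached as far as the arm can. A call with a gripper value outside its range is refused whole. "gripper" is the closure, from -1 (fully open) to 1 (shut), set as the call begins (left out, the last holds). The fingers move at their own pace and stop on an object; the grip force is fixed at half the most. Time passes only in rows, so rows that repeat a pose let the fingers close. It gives the time, the measured TCP pose, the force and the opening at its end, in the units of the state.
- env.get_state(): the state, without advancing time (a new reading comes with each control period).
- cams.get_image(name): name is "scene" or "top" or "wrist"; returns a dict with "pixels" (480x640x3 uint8, blue, green, red), "K" (3x3 intrinsics, pixels), "R" (3x3) and "t" (3): a world point X has camera coordinates R X + t. Camera axes: x right, y down, z forward; pixel columns grow to the right and rows downward; lengths in m; the calibration is good to about 2 mm. A picture is of the moment at which its call begins. There is no depth.
- env.close_job(): hands the job in, once; it reports no verdict.
The state is a dict: "t": time; "q": joint angles; "joint_velocities": joint speeds; "joint_efforts": joint torques, N m; "eef_pos": TCP position; "tool_rot": TCP orientation; "contact_force": force on the tool from outside, world axes, zero at the start; "moment": the same for the moment, N m; "grip_width": opening from 0.0 (shut) to 1.0 (fully open).
Only numpy, scipy, OpenCV 4.12 (cv2) and the standard library are available. Lean on these libraries where they do the work, as an engineer would, in place of code of your own. Each camera call takes 0.05 s, during which the arm holds its last target.

TASK

Send the two ball bearings down the chute, starting with the large one that lies on the green-railed tray: push the yellow diverter fully over so that its lane leads to the yellow bin, then slowly press the red pad down only until the bearing begins to slide, and hold the tray still at that angle until the bearing has left it. Let the tray come back level, set the diverter over to the blue bin, lay the small bearing flat on the tray and send it down in the same way. Never touch a bearing while the tray is tilted or once it is in the chute, never tip the tray further than about 40 degrees, and leave the tape measure and the calculator where they are.

Things in the scene. Friction and masses are not known exactly. Their poses are not given: they have to be found in the camera images.
- bearing_large: larger ball bearing, a flat grey steel ring 62 mm across and 16 mm thick (treat the bore as solid), about 0.11 to 0.23 kg; starts flat on the tray near tray_mid; origin at the centre of its underside, z up
- bearing_small: smaller ball bearing, same look, 52 mm across and 16 mm thick, about 0.11 to 0.23 kg; starts flat on the bench; origin at the centre of its underside, z up
- sorter: fixed bench sorter: tipping tray, a 4 mm step down, a slick chute falling at 24 degrees that splits into two lanes, each ending over a bin. Origin on the bench under the tray's hinge line (hinge at x 0, z 150 mm); +x is the way parts run, +y its left, z up. Throat x 0 to 50 mm, 82 mm wide, cheeks up to z 168 mm; then 176 mm wide, divider at y 0 from x 125 mm; chute ends at x 200, z 57 mm; backstop at x 325 mm
- tray_mid (a point): middle of the tray's top surface (150 mm above the bench), where a bearing is laid; tilts with the tray, x along the run. The surface reaches 60 mm behind and 68 mm ahead of it (to the hinge), 80 mm wide between green rails 12 mm high; 3 mm lip at the rear, front open. Lay a bearing with the fingers opening along x, clear of the rails
- press_pad (a point): centre of the top of the red press pad, 36 mm across, on the lever at the tray's right: 80 mm ahead of the hinge, 115 mm right of the middle, at rest 170 mm above the bench; moves with the tray. Pressing it straight down (about 4 to 8 N) lifts the tray's rear, about 8 mm per 0.1 rad, hardly moving sideways. Released, the tray falls back level by its own weight
- tip_tray (a joint): tray angle in rad: 0 level, grows as the pad is pressed, stop at 0.75, never to pass 0.7. A bearing begins to slide somewhere between 0.3 and 0.53 rad (hidden friction): watch for it. While its centre is 45 to 95 mm ahead of tray_mid (crossing the hinge) the tray must not turn faster than 0.1 rad/s either way
- diverter (a joint): angle in rad of the yellow blade, 85 mm long, hinged at the head of the lane divider and pointing upstream; end stops at -0.41 and +0.41; stays where left (1 to 2 N at the handle), starts near the middle. Positive: tip and handle to the right (-y), parts go into the LEFT lane; negative: tip and handle to the left, parts go RIGHT. Must be pushed home (beyond 0.33)
- handle_top (a point): top of the diverter's push handle, a 12 mm post with a red cap (18 mm across, upper 20 mm), 55 mm from the pivot, square to the chute, so its top leans 24 degrees downstream: 180 mm above the bench and 103 mm ahead of the hinge when central. The post is free for 50 mm below its top and swings 22 mm to either side of the sorter's middle line
- bin_yellow_rim (a point): yellow open bin 114 x 90 x 46 mm, walls 3 mm, fixed at the end of one lane (left or right changes from run to run); takes the large bearing. This point: middle of its near (chute-side) wall's top edge, 52 mm above the bench; the bin runs 111 mm ahead of it along x (the way parts run), 45 mm to each side and 46 mm down
- bin_blue_rim (a point): blue open bin of the same size at the end of the other lane; takes the small bearing. This point: middle of its near wall's top edge, axes as for the yellow bin
- tape_measure: bystander: yellow tape measure, 38 x 84 x 66 mm, standing loose on the bench right of the sorter; origin at the centre of its underside; not to be moved
- calculator: bystander: black calculator 125 x 78 x 17 mm, lying loose on the left; origin at the centre of its underside; not to be moved
Things that resemble listed ones, but are neither listed nor needed, are in the scene too. What is shaped like the bearing_large but pink is not meant. What is shaped like the bearing_small but turquoise is not meant.

How it is judged:
On the way, in this order (a step that is already met when the one before it is completed fails the run):
1. the large bearing lies flat on the level tray, let go, and the diverter is set fully over for the lane of the yellow bin (x of bearing_large in the frame of tray_mid between -0.04 and 0.03 m and y of bearing_large in the frame of tray_mid between -0.03 and 0.03 m and z of bearing_large in the frame of tray_mid between -0.004 and 0.005 m and value of joint tip_tray below 0.08 rad and contact force between the fingers and bearing_large below 0.1 N and ((y of bin_yellow_rim in the frame of sorter above 0 m and value of joint diverter above 0.33 rad) or (y of bin_yellow_rim in the frame of sorter below 0 m and value of joint diverter below -0.33 rad))), for 0.2 s.
2. the large bearing slides off the tilted tray into the chute (x of bearing_large in the frame of sorter between 0.01 and 0.2 m and y of bearing_large in the frame of sorter between -0.09 and 0.09 m and z of bearing_large in the frame of sorter between 0.03 and 0.17 m and value of joint tip_tray above 0.2 rad).
3. the large bearing lies in the yellow bin (x of bearing_large in the frame of bin_yellow_rim between 0 and 0.111 m and y of bearing_large in the frame of bin_yellow_rim between -0.045 and 0.045 m and z of bearing_large in the frame of bin_yellow_rim below -0.005 m and linear speed of bearing_large below 0.03 m/s and contact force between the fingers and bearing_large below 0.1 N), for 0.2 s.
4. the small bearing lies flat on the level tray, let go, and the diverter is set fully over for the lane of the blue bin (x of bearing_small in the frame of tray_mid between -0.04 and 0.03 m and y of bearing_small in the frame of tray_mid between -0.03 and 0.03 m and z of bearing_small in the frame of tray_mid between -0.004 and 0.005 m and value of joint tip_tray below 0.08 rad and contact force between the fingers and bearing_small below 0.1 N and ((y of bin_blue_rim in the frame of sorter above 0 m and value of joint diverter above 0.33 rad) or (y of bin_blue_rim in the frame of sorter below 0 m and value of joint diverter below -0.33 rad))), for 0.2 s.
5. the small bearing slides off the tilted tray into the chute (x of bearing_small in the frame of sorter between 0.01 and 0.2 m and y of bearing_small in the frame of sorter between -0.09 and 0.09 m and z of bearing_small in the frame of sorter between 0.03 and 0.17 m and value of joint tip_tray above 0.2 rad).
At the end, for the whole second after the job is handed in: The large bearing lies at rest inside the yellow bin and the small bearing at rest inside the blue bin (origin within the bin's walls, at least 5 mm below its rim), and the tray is back level (joint below 0.06 rad) (all of step 3 and x of bearing_small in the frame of bin_blue_rim between 0 and 0.111 m and y of bearing_small in the frame of bin_blue_rim between -0.045 and 0.045 m and z of bearing_small in the frame of bin_blue_rim below -0.005 m and linear speed of bearing_small below 0.03 m/s and contact force between the fingers and bearing_small below 0.1 N and value of joint tip_tray below 0.06 rad); the robot touches nothing.
It fails at once if the tray is tipped beyond 0.7 rad (40 degrees) (value of joint tip_tray above 0.7 rad).
It fails at once if the tray is still turning (faster than 0.1 rad/s, either way) while a bearing slides over its front edge (((x of bearing_large in the frame of tray_mid between 0.045 and 0.095 m and z of bearing_large in the frame of tray_mid between -0.03 and 0.02 m and y of bearing_large in the frame of tray_mid between -0.04 and 0.04 m) or (x of bearing_small in the frame of tray_mid between 0.045 and 0.095 m and z of bearing_small in the frame of tray_mid between -0.03 and 0.02 m and y of bearing_small in the frame of tray_mid between -0.04 and 0.04 m)) and value of joint tip_tray above 0.12 rad and (velocity of joint tip_tray above 0.1 rad/s or velocity of joint tip_tray below -0.1 rad/s)).
It fails at once if a bearing is touched by the fingers while the tray is tilted or while it is in the chute ((contact force between the fingers and bearing_large above 0.5 N and ((value of joint tip_tray above 0.12 rad and distance between bearing_large and tray_mid below 0.12 m) or (x of bearing_large in the frame of sorter between 0.035 and 0.32 m and y of bearing_large in the frame of sorter between -0.1 and 0.1 m and z of bearing_large in the frame of sorter below 0.17 m))) or (contact force between the fingers and bearing_small above 0.5 N and ((value of joint tip_tray above 0.12 rad and distance between bearing_small and tray_mid below 0.12 m) or (x of bearing_small in the frame of sorter between 0.035 and 0.32 m and y of bearing_small in the frame of sorter between -0.1 and 0.1 m and z of bearing_small in the frame of sorter below 0.17 m)))).
It fails at once if the tape measure or the calculator is moved more than 30 mm (distance of any of tape_measure, calculator from where it was at the start of the episode above 0.03 m).
It also fails if it takes over 72 s, if anything falls off the work surface, if the arm or the gripper's body presses on something with over 40 N, if the wrist force passes 120 N, or if a joint passes its speed limit or range.

## Working session

There is one attempt and no reset: what is moved stays moved. The work goes in short steps, Python scripts to look and compute and a tool call to move; the robot and the scene stay as the last step left them, time stands still between calls to the robot, and variables do not carry over. Pictures are saved under pics/ and viewed, and the job is handed in when it is done.

Besides the shell and the picture viewer there is one more tool, called after ">>>" in YAML: its name, and indented under it one key for each argument. jog_arm: Moves the arm, as the interface text tells. Its arguments: {"type":"object","properties":{"targets":{"type":"array","items":{"type":"object","properties":{"xyz":{"type":"array","items":{"type":"number"}},"dr":{"type":"array","items":{"type":"number"}}}}},"gripper":{"type":"number"}},"required":["targets"]}

```bash
ls; mkdir -p pics; cat > h.py <<'E'
import numpy as np, cv2
from rig import env, cams
def snap(n,f):
    im=cams.get_image(n); cv2.imwrite('pics/'+f+'.png',im['pixels']); np.savez('pics/'+f+'.npz',**im); return im
def proj(im,X):
    c=np.asarray(im['R'])@np.asarray(X,float)+np.ravel(im['t']); p=np.asarray(im['K'])@c; return p[:2]/p[2]
def onz(im,uv,z):
    R=np.asarray(im['R']);t=np.ravel(im['t']);d=R.T@np.linalg.inv(im['K'])@np.array([uv[0],uv[1],1.]);c=-R.T@t
    return c+d*(z-c[2])/d[2]
def load(f): return dict(np.load('pics/'+f+'.npz'))
E
python3 - <<'E'
from h import *
print(env.get_state())
for n in ['scene','top','wrist']:
    im=snap(n,n+'0'); print(n,(-im['R'].T@np.ravel(im['t'])).round(3), im['K'][0])
E
```

```text
pics
{'t': 0.0, 'q': array([ 1.14020108e+00,  1.16480052e-01,  1.44228390e+00, -1.64948419e-05,
        1.58398777e+00, -3.77918478e-02]), 'joint_velocities': array([-2.91562246e-04,  2.18461486e-03, -5.90626537e-04, -1.30764151e-03,
       -7.53551191e-05, -3.18721203e-04]), 'joint_efforts': array([ 1.55465979e-03, -7.31977558e+01, -6.32500863e+01,  5.07052789e-05,
        6.24999142e-03,  1.21665732e-05]), 'eef_pos': array([0.25830267, 0.62341163, 0.2305546 ]), 'tool_rot': array([ 2.61171331e+00,  1.74489361e+00, -1.53714798e-03]), 'contact_force': array([-0.27430255, -0.01255162, -0.80655478]), 'moment': array([ 0.02576107,  0.06564708, -0.00618744]), 'grip_width': 0.998034406541921}
scene [-0.233 -0.85   1.042] [563.42806218   0.         322.60050768]
top [0.467 0.108 1.451] [529.52848596   0.         309.07553451]
wrist [0.188 0.653 0.374] [423.63502578   0.         318.48656773]
```

View pics/scene0.png

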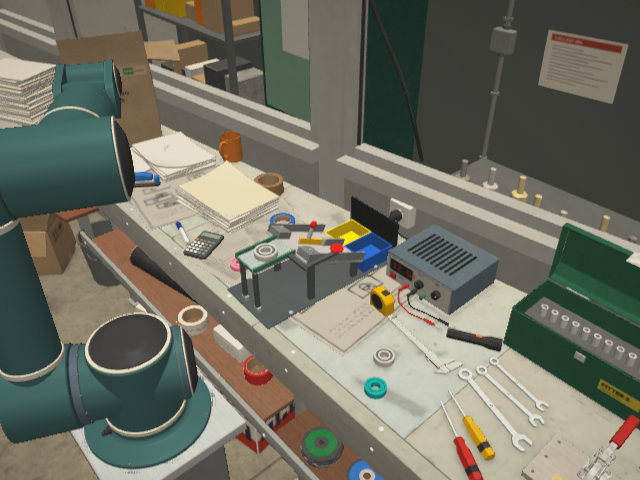

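View pics/top0.png

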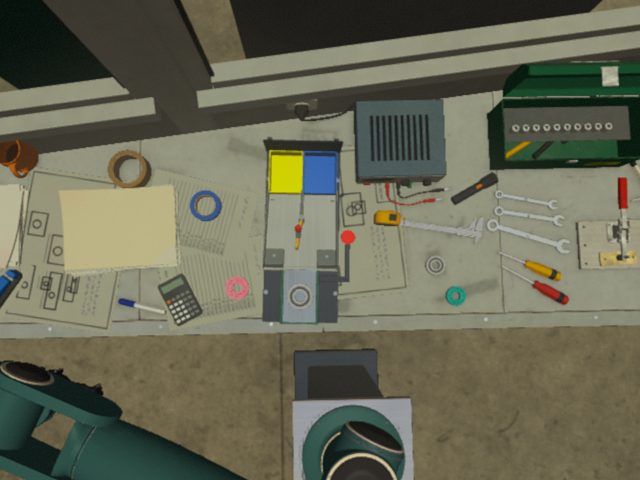

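View pics/wrist0.png

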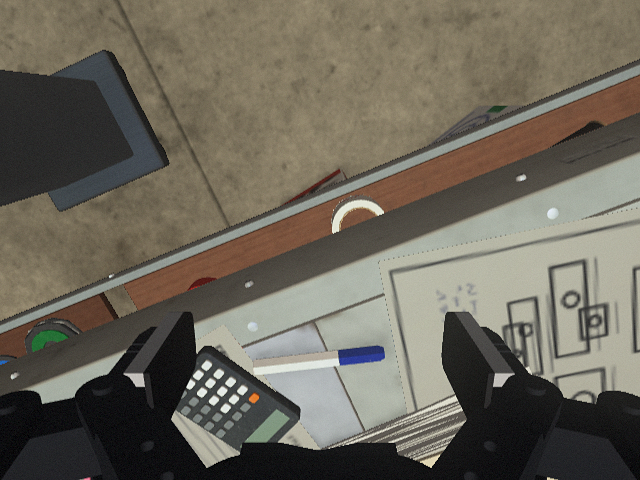

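Candidates in the top view: the large grey bearing on the tray is at (300,296) and the small grey bearing on the bench at (434,265). The decoys are pink (237,288), turquoise (456,295) and the blue tape ring (205,205). I'll check with close crops.

```bash
python3 - <<'E'
from h import *
im=load('top0')
a=cv2.resize(im['pixels'][130:330,255:355],None,fx=4,fy=4,interpolation=cv2.INTER_CUBIC)
a=cv2.resize(im['pixels'][130:330,250:370],None,fx=3,fy=3,interpolation=cv2.INTER_CUBIC)
b=cv2.resize(im['pixels'][230:330,370:480],None,fx=4,fy=4,interpolation=cv2.INTER_CUBIC)
c=np.zeros((600,800,3),np.uint8);c[:600,:360]=a;c[:400,360:800]=b
cv2.imwrite('pics/crop1.png',c)
E
```

```text
(no output)
```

View pics/crop1.png

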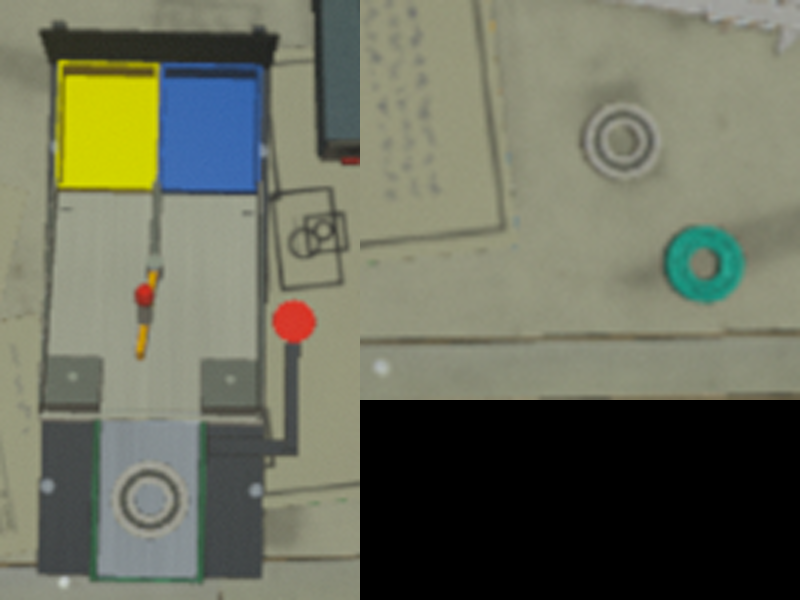

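```bash
python3 - <<'E'
from h import *
im=load('top0')
def c(x,y): return (250+x/3,130+y/3)
for n,uv,z in [('large',c(150,499),.166),('pad',c(293,321),.17),('cap',c(145,294),.18),('pivot',c(155,262),.11),('hingeL',c(93,419),.15),('hingeR',c(207,421),.15),('railLrear',c(93,578),.162),('railRrear',c(202,578),.162),('railLfr',c(97,421),.162),('railRfr',c(206,421),.162),('small',(435.2,265),.016),('yel nearL',c(58,188),.052),('blue nearR',c(260,190),.052),('far L',c(58,62),.052),('far R',c(262,65),.052)]:
    print(n,onz(im,uv,z).round(4))
g=im['pixels'].astype(int)
r=(g[...,2]>180)&(g[...,1]<80)&(g[...,0]<80)
n,l,s,ce=cv2.connectedComponentsWithStats(r.astype(np.uint8))
for i in range(1,n):
    if s[i,4]>15: print(ce[i],s[i,4])
E
```

```text
large [0.4309 0.1281 0.166 ]
pad [0.5716 0.0095 0.17  ]
cap [0.5951 0.1286 0.18  ]
pivot [0.6293 0.1206 0.11  ]
hingeL [0.4964 0.1736 0.15  ]
hingeR [0.4928 0.0805 0.15  ]
railLrear [0.3688 0.1752 0.162 ]
railRrear [0.3668 0.0877 0.162 ]
railLfr [0.4945 0.1698 0.162 ]
railRfr [0.4925 0.0816 0.162 ]
small [ 0.503  -0.2373  0.016 ]
yel nearL [0.7045 0.2061 0.052 ]
blue nearR [0.6988 0.0264 0.052 ]
far L [0.8186 0.2043 0.052 ]
far R [0.8119 0.0217 0.052 ]
[347.46715328 236.87591241] 137
```

Crop check: the grey ring at crop (150,499) lies on the tray between the green rails, and the grey ring at (621,140) is the small bearing. The turquoise decoy sits below it. The yellow bin is in the left lane, so the handle must go to −y, pushed with the shut fingers.

>>> jog_arm:
  gripper: 1
  targets:
    - {"xyz": [24, -32, 0], "dr": [0, 0, -0.1]}
    - {"xyz": [48, -64, 0], "dr": [0, 0, -0.2]}
    - {"xyz": [72, -96, 0], "dr": [0, 0, -0.3]}
    - {"xyz": [97, -129, 0], "dr": [0, 0, -0.4]}
    - {"xyz": [121, -162, 0], "dr": [0, 0, -0.5]}
    - {"xyz": [145, -195, 0], "dr": [0, 0, -0.6]}
    - {"xyz": [170, -228, 0], "dr": [0, 0, -0.7]}
    - {"xyz": [194, -260, 0], "dr": [0, 0, -0.8]}
    - {"xyz": [218, -293, 0], "dr": [0, 0, -0.9]}
    - {"xyz": [242, -326, 0], "dr": [0, 0, -1.0]}

```text
t: 0.98
eef_pos: [0.5011, 0.2958, 0.2313]
tool_rot: [-3.13, -0.272, -0.0]
contact_force: [1.8, 0.1, 0.1]
grip_width: -0.0
```

>>> jog_arm:
  targets:
    - {"xyz": [24, -33, 0], "dr": [0, 0, -0.06]}
    - {"xyz": [48, -65, 0], "dr": [0, 0, -0.12]}
    - {"xyz": [73, -97, 0], "dr": [0, 0, -0.18]}
    - {"xyz": [97, -130, 0], "dr": [0, 0, -0.218]}
    - {"xyz": [97, -130, 0], "dr": [0, 0, -0.218]}
    - {"xyz": [97, -130, 0], "dr": [0, 0, -0.218]}

```text
t: 1.48
eef_pos: [0.5981, 0.1659, 0.2306]
tool_rot: [3.141, -0.067, -0.002]
contact_force: [-0.3, -0.1, 1.1]
grip_width: -0.001
```

```bash
python3 - <<'E'
from h import *
from scipy.spatial.transform import Rotation as R
s=env.get_state();print(s['t'],s['eef_pos'],R.from_rotvec(s['tool_rot']).as_matrix().round(3),s['contact_force'],s['q'])
snap('wrist','w1');snap('scene','s1')
E
```

```text
1.4833 [0.59811054 0.16585633 0.2306398 ] [[ 0.999 -0.043 -0.001]
 [-0.043 -0.999 -0.   ]
 [-0.001  0.    -1.   ]] [-0.29289871 -0.13433648  1.07767501] [ 2.29397987e-01 -8.59651239e-04  1.56450178e+00  2.18336493e-05
  1.57903745e+00  2.72348141e-01]
```

View pics/w1.png

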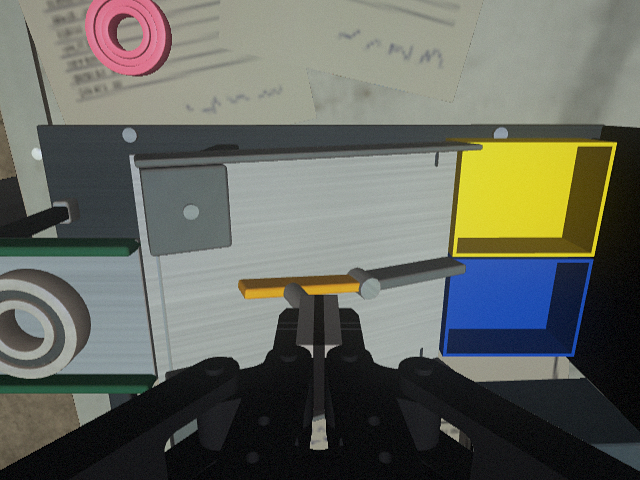

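View pics/s1.png

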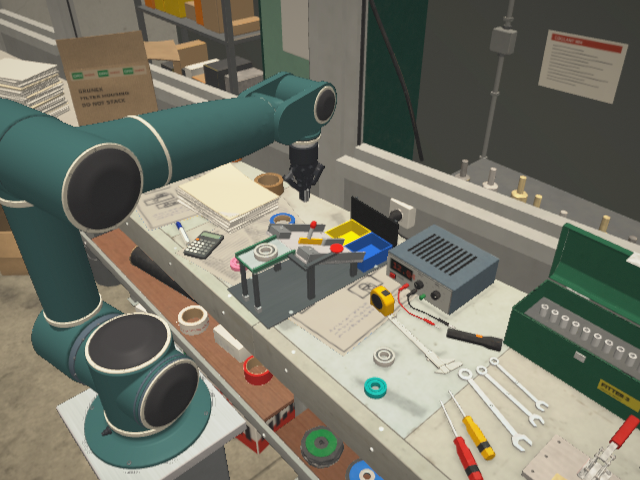

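The wrist view shows the yellow blade from (240,290) to (360,285), near the middle, with the handle hidden behind the fingers. The scene view shows the gripper left of the handle. Next I go down and push toward −y.

>>> jog_arm:
  targets:
    - {"xyz": [0, 0, -38], "dr": [0, 0, 0]}
    - {"xyz": [0, 0, -76], "dr": [0, 0, 0]}
    - {"xyz": [0, 0, -76], "dr": [0, 0, 0]}
    - {"xyz": [0, -10, -76], "dr": [0, 0, 0]}
    - {"xyz": [0, -15, -76], "dr": [0, 0, 0]}
    - {"xyz": [0, -20, -76], "dr": [0, 0, 0]}
    - {"xyz": [0, -25, -76], "dr": [0, 0, 0]}
    - {"xyz": [0, -30, -76], "dr": [0, 0, 0]}
    - {"xyz": [0, -30, -76], "dr": [0, 0, 0]}

```text
t: 2.33
eef_pos: [0.5977, 0.1367, 0.1564]
tool_rot: [-3.141, 0.064, -0.002]
contact_force: [0.4, -1.0, -0.1]
grip_width: 0.001
```

```bash
python3 - <<'E'
from h import *
s=env.get_state();print(s['t'],s['eef_pos'],s['contact_force'])
im=snap('top','t2');
cv2.imwrite('pics/t2c.png',cv2.resize(im['pixels'][170:320,250:370],None,fx=4,fy=4,interpolation=cv2.INTER_CUBIC))
E
```

```text
2.3333 [0.59772751 0.13665878 0.1563819 ] [ 0.36078988 -1.02964159 -0.10871898]
```

View pics/t2c.png

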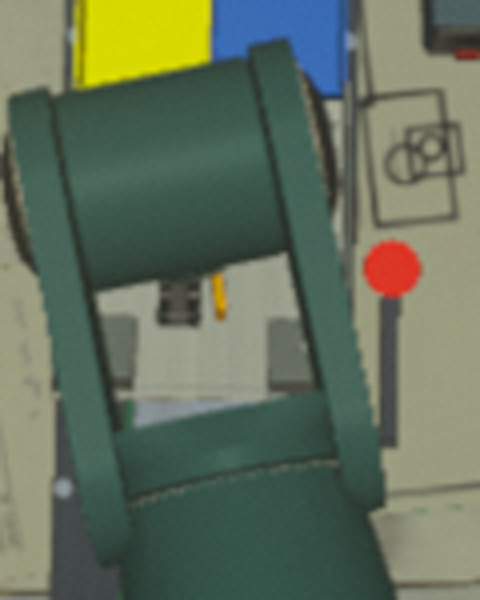

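The blade tip has swung right to crop (220,318). I push further gently and watch the force.

>>> jog_arm:
  targets:
    - {"xyz": [0, -3, 0], "dr": [0, 0, 0]}
    - {"xyz": [0, -6, 0], "dr": [0, 0, 0]}
    - {"xyz": [0, -9, 0], "dr": [0, 0, 0]}
    - {"xyz": [0, -10, 0], "dr": [0, 0, 0]}
    - {"xyz": [0, -10, 0], "dr": [0, 0, 0]}

```text
t: 2.8
eef_pos: [0.5974, 0.1273, 0.1552]
tool_rot: [3.141, -0.063, -0.0]
contact_force: [-0.3, -0.2, -1.2]
grip_width: 0.001
```

```bash
python3 - <<'E'
from h import *
s=env.get_state();print(s['t'],s['eef_pos'],s['contact_force'])
im=snap('wrist','w3');im=snap('top','t3')
cv2.imwrite('pics/t3c.png',cv2.resize(im['pixels'][170:320,250:370],None,fx=4,fy=4,interpolation=cv2.INTER_CUBIC))
for a in (0,.33,.41):
  c,si=np.cos(-.04),np.sin(-.04)
  # pivot at sorter x: handle 103 at 180mm top; pivot x=125
  b=np.deg2rad(24)
  lx=125-85*np.cos(a)*np.cos(b); ly=-85*np.sin(a); z=.146-np.tan(b)*lx/1000+.03
  X=[.495+(lx*c-ly*si)/1000,.1265+(lx*si+ly*c)/1000,z]
  p=proj(im,X);print(a,p,((p-[250,170])*4))
E
```

```text
2.8 [0.59737147 0.1273165  0.15522532] [-0.28418472 -0.15210471 -1.15496079]
0 [300.56794999 250.43065995] [202.27179996 321.72263981]
0.33 [311.83334682 248.97394061] [247.33338729 315.89576243]
0.41 [314.42631494 248.13287646] [257.70525975 312.53150583]
```

View pics/t3c.png

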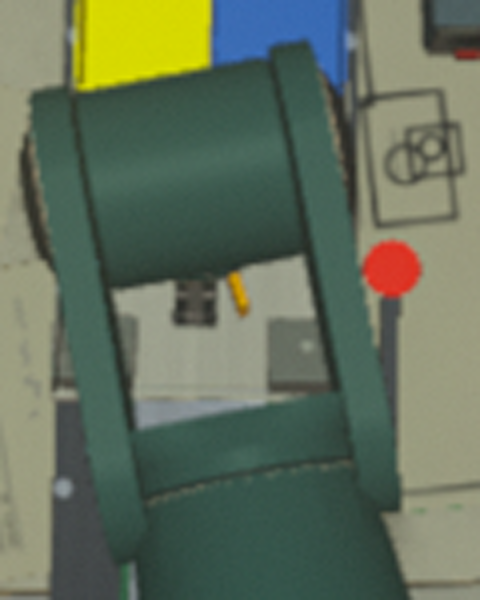

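View pics/w3.png

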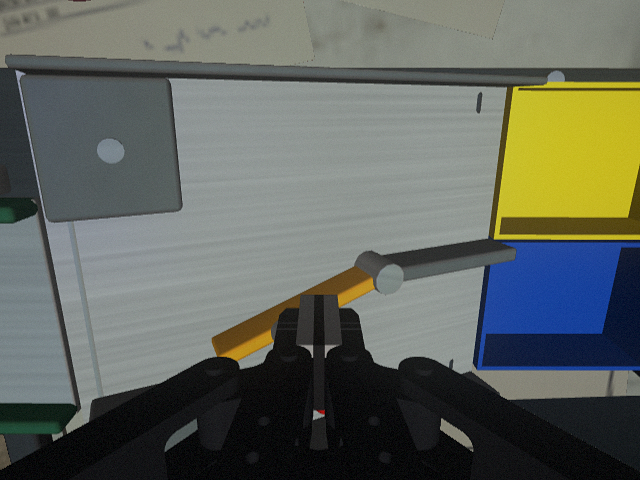

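The tip is at about (242,313), which is roughly 0.29 rad. I push 5–6 mm more toward the stop.

>>> jog_arm:
  targets:
    - {"xyz": [0, -2, 0], "dr": [0, 0, 0]}
    - {"xyz": [0, -4, 0], "dr": [0, 0, 0]}
    - {"xyz": [0, -5, 0], "dr": [0, 0, 0]}
    - {"xyz": [0, -5.5, 0], "dr": [0, 0, 0]}
    - {"xyz": [0, -5.5, 0], "dr": [0, 0, 0]}

```text
t: 3.32
eef_pos: [0.5974, 0.122, 0.1553]
tool_rot: [-3.141, 0.063, 0.0]
contact_force: [-0.5, 1.2, 0.1]
grip_width: -0.0
```

```bash
python3 - <<'E'
from h import *
s=env.get_state();print(s['t'],s['eef_pos'],s['contact_force'])
im=snap('wrist','w4');im=snap('top','t4')
cv2.imwrite('pics/t4c.png',cv2.resize(im['pixels'][170:320,250:370],None,fx=4,fy=4,interpolation=cv2.INTER_CUBIC))
E
```

```text
3.3167 [0.59736374 0.12198044 0.15529436] [-0.45358082  1.16654281  0.07405878]
```

View pics/t4c.png

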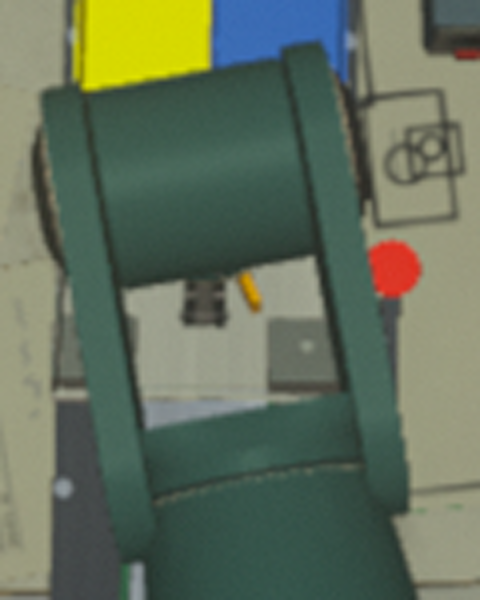

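The tip is at (256,308), about 0.40 rad, which is home. I back off, lift, and go above the red pad.

>>> jog_arm:
  targets:
    - {"xyz": [0, 10, 0], "dr": [0, 0, 0]}
    - {"xyz": [0, 12, 35], "dr": [0, 0, 0]}
    - {"xyz": [0, 12, 70], "dr": [0, 0, 0]}
    - {"xyz": [-5, -20, 70], "dr": [0, 0, 0]}
    - {"xyz": [-15, -55, 70], "dr": [0, 0, 0]}
    - {"xyz": [-25, -90, 70], "dr": [0, 0, 0]}
    - {"xyz": [-26, -113, 60], "dr": [0, 0, 0]}
    - {"xyz": [-26, -113, 30], "dr": [0, 0, 0]}
    - {"xyz": [-26, -113, 24], "dr": [0, 0, 0]}
    - {"xyz": [-26, -113, 24], "dr": [0, 0, 0]}

```text
t: 4.25
eef_pos: [0.5706, 0.0095, 0.1773]
tool_rot: [-3.141, 0.063, 0.006]
contact_force: [-1.3, -0.3, -1.1]
grip_width: 0.003
```

```bash
python3 - <<'E'
from h import *
s=env.get_state();print(s['t'],s['eef_pos'],s['contact_force'])
im=snap('wrist','w5');im=snap('top','t5');i2=snap('scene','s5')
a=cv2.resize(im['pixels'][170:320,250:370],None,fx=4,fy=4,interpolation=cv2.INTER_CUBIC)
b=cv2.resize(i2['pixels'][200:300,220:320],None,fx=3,fy=3,interpolation=cv2.INTER_CUBIC)
c=np.zeros((600,780,3),np.uint8);c[:,:480]=a;c[:300,480:]=b
cv2.imwrite('pics/t5c.png',c)
E
```

```text
4.25 [0.5705511  0.00954272 0.17729573] [-1.31003066 -0.28212319 -1.072122  ]
```

View pics/t5c.png

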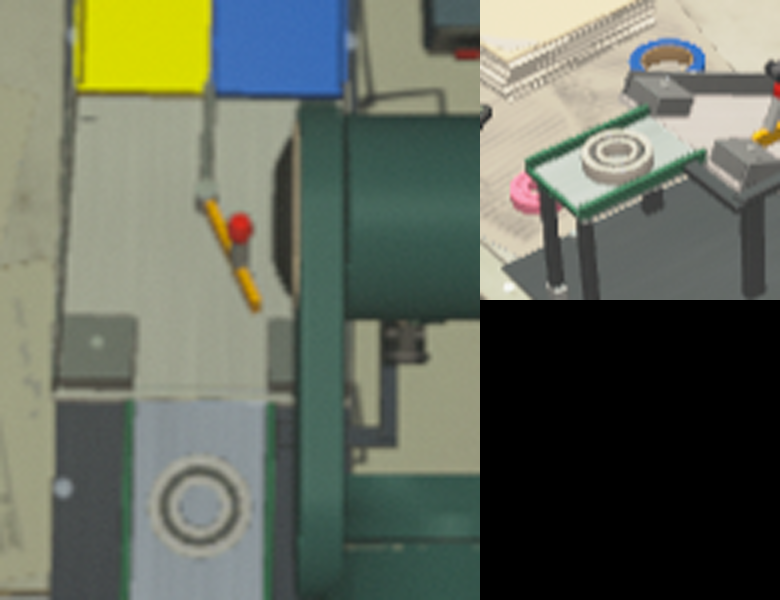

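View pics/w5.png

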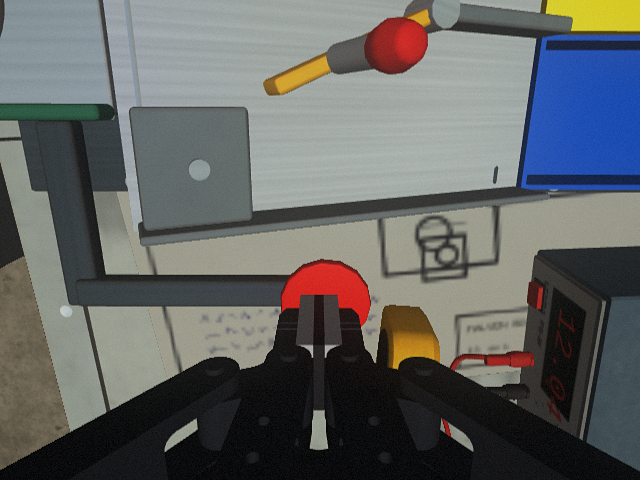

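Top view: the blade is over to the right with its tip at (256,305). The bearing is central on the tray and the fingers are over the pad. I press now, moderately at first, then slower than 0.1 rad/s.

>>> jog_arm:
  targets:
    - {"xyz": [0, 0, -5], "dr": [0, 0, 0]}
    - {"xyz": [0, 0, -8], "dr": [0, 0, 0]}
    - {"xyz": [0, 0, -10], "dr": [0, 0, 0]}
    - {"xyz": [0, 0, -12], "dr": [0, 0, 0]}
    - {"xyz": [0, 0, -14], "dr": [0, 0, 0]}
    - {"xyz": [0, 0, -16], "dr": [0, 0, 0]}
    - {"xyz": [0, 0, -18], "dr": [0, 0, 0]}
    - {"xyz": [0, 0, -20], "dr": [0, 0, 0]}
    - {"xyz": [0, 0, -22], "dr": [0, 0, 0]}
    - {"xyz": [0, 0, -23], "dr": [0, 0, 0]}

```text
t: 5.23
eef_pos: [0.5724, 0.0092, 0.1573]
tool_rot: [3.141, -0.063, 0.005]
contact_force: [6.0, 0.5, 5.1]
grip_width: 0.005
```

```bash
cat > watch.py <<'E'
import sys
from h import *
s=env.get_state()
im=snap('top',sys.argv[1])
z=s['eef_pos'][2]; print('t',round(s['t'],2),'z',z.round(4),'F',s['contact_force'].round(1),'theta~',round((.170-z)/.08,3))
a=im['pixels'][170:330,250:340]
cv2.imwrite('pics/'+sys.argv[1]+'c.png',cv2.resize(a,None,fx=3.5,fy=3.5,interpolation=cv2.INTER_CUBIC))
g=cv2.GaussianBlur(cv2.cvtColor(cv2.resize(a,None,fx=4,fy=4,interpolation=cv2.INTER_CUBIC),cv2.COLOR_BGR2GRAY),(5,5),1.5)
c=cv2.HoughCircles(g,cv2.HOUGH_GRADIENT,1,80,param1=80,param2=25,minRadius=30,maxRadius=56)
print([] if c is None else (c[0][:3]/4+[250,170,0]).round(1).tolist())
E
python3 watch.py p1
```

```text
t 5.23 z 0.1573 F [6.  0.5 5.1] theta~ 0.158
[[299.9, 295.4, 7.8]]
```

View pics/p1c.png

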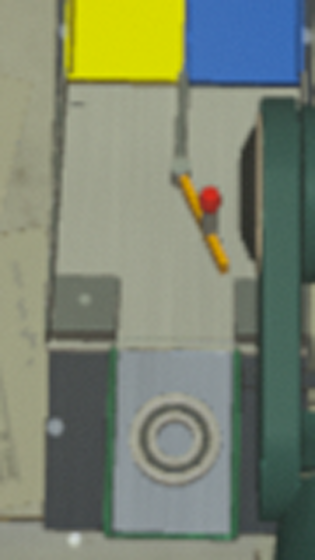

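>>> jog_arm:
  targets:
    - {"xyz": [0, 0, -1], "dr": [0, 0, 0]}
    - {"xyz": [0, 0, -2], "dr": [0, 0, 0]}
    - {"xyz": [0, 0, -3], "dr": [0, 0, 0]}
    - {"xyz": [0, 0, -4], "dr": [0, 0, 0]}
    - {"xyz": [0, 0, -5], "dr": [0, 0, 0]}
    - {"xyz": [0, 0, -6], "dr": [0, 0, 0]}
    - {"xyz": [0, 0, -7], "dr": [0, 0, 0]}
    - {"xyz": [0, 0, -7.5], "dr": [0, 0, 0]}

```text
t: 5.95
eef_pos: [0.5724, 0.0091, 0.1499]
tool_rot: [3.141, -0.063, 0.005]
contact_force: [5.7, 0.8, 5.2]
grip_width: -0.004
```

```bash
python3 watch.py p2
```

```text
t 5.95 z 0.1499 F [5.7 0.8 5.2] theta~ 0.252
[[299.6, 293.9, 9.8]]
```

View pics/p2c.png

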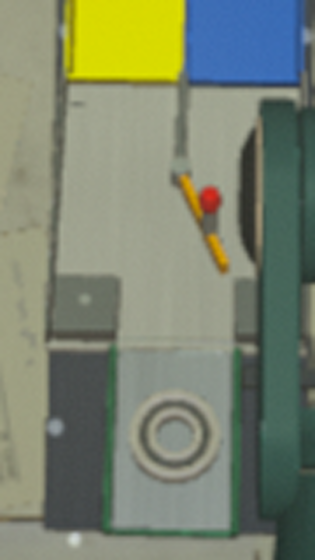

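```bash
cat >> watch.py <<'E'
from scipy.optimize import brentq
th=np.arcsin(np.clip((.170-z)/.0805,0,.9))
def P(x):
    lx=-68+x; h=16
    X=lx*np.cos(th)+h*np.sin(th); Z=150-lx*np.sin(th)+h*np.cos(th)
    return proj(im,[.495+X/1000*np.cos(-.04),.1265+X/1000*np.sin(-.04),Z/1000])[1]
if c is not None:
    print('x_tray mm', round(brentq(lambda x:P(x)-(c[0][0][1]/4+170),-80,120),1))
E
sed -i 's/minRadius=30,maxRadius=56/minRadius=40,maxRadius=56/' watch.py
python3 watch.py p3
```

```text
t 6.0 z 0.1498 F [5.1 0.2 5.3] theta~ 0.252
[[299.9, 294.1, 10.1]]
x_tray mm 3.5
```

>>> jog_arm:
  targets:
    - {"xyz": [0, 0, -0.5], "dr": [0, 0, 0]}
    - {"xyz": [0, 0, -1], "dr": [0, 0, 0]}
    - {"xyz": [0, 0, -1.5], "dr": [0, 0, 0]}
    - {"xyz": [0, 0, -2], "dr": [0, 0, 0]}
    - {"xyz": [0, 0, -2.5], "dr": [0, 0, 0]}
    - {"xyz": [0, 0, -3], "dr": [0, 0, 0]}

```text
t: 6.55
eef_pos: [0.5723, 0.0091, 0.1468]
tool_rot: [3.141, -0.063, 0.005]
contact_force: [4.5, 0.6, 5.0]
grip_width: -0.001
```

```bash
python3 watch.py p4
```

```text
t 6.55 z 0.1468 F [4.5 0.6 5. ] theta~ 0.289
[[299.6, 292.6, 10.4]]
x_tray mm 5.9
```

>>> jog_arm:
  targets:
    - {"xyz": [0, 0, -0.5], "dr": [0, 0, 0]}
    - {"xyz": [0, 0, -1], "dr": [0, 0, 0]}
    - {"xyz": [0, 0, -1.5], "dr": [0, 0, 0]}
    - {"xyz": [0, 0, -2], "dr": [0, 0, 0]}

```text
t: 6.93
eef_pos: [0.5723, 0.0091, 0.1448]
tool_rot: [3.141, -0.063, 0.004]
contact_force: [5.3, -0.4, 5.0]
grip_width: 0.004
```

```bash
python3 watch.py p5
```

```text
t 6.93 z 0.1448 F [ 5.3 -0.4  5. ] theta~ 0.315
[[299.9, 292.6, 12.8]]
x_tray mm 5.0
```

>>> jog_arm:
  targets:
    - {"xyz": [0, 0, -0.5], "dr": [0, 0, 0]}
    - {"xyz": [0, 0, -1], "dr": [0, 0, 0]}
    - {"xyz": [0, 0, -1.5], "dr": [0, 0, 0]}
    - {"xyz": [0, 0, -2], "dr": [0, 0, 0]}

```text
t: 7.32
eef_pos: [0.5721, 0.0092, 0.1425]
tool_rot: [-3.141, 0.063, -0.003]
contact_force: [5.3, -0.1, 4.8]
grip_width: -0.002
```

```bash
python3 watch.py p6
```

```text
t 7.32 z 0.1425 F [ 5.3 -0.1  4.8] theta~ 0.344
[[299.6, 293.1, 13.9]]
x_tray mm 2.6
```

>>> jog_arm:
  targets:
    - {"xyz": [0, 0, -0.5], "dr": [0, 0, 0]}
    - {"xyz": [0, 0, -1], "dr": [0, 0, 0]}
    - {"xyz": [0, 0, -1.5], "dr": [0, 0, 0]}
    - {"xyz": [0, 0, -2], "dr": [0, 0, 0]}

```text
t: 7.7
eef_pos: [0.5718, 0.0092, 0.1402]
tool_rot: [-3.141, 0.063, -0.002]
contact_force: [5.5, 0.7, 4.6]
grip_width: -0.001
```

```bash
python3 watch.py p7
```

```text
t 7.7 z 0.1402 F [5.5 0.7 4.6] theta~ 0.373
[[300.1, 293.6, 10.9]]
x_tray mm 0.2
```

```bash
python3 - <<'E'
import cv2,numpy as np
c=np.hstack([cv2.imread(f'pics/{n}c.png') for n in('p3','p7')]);cv2.imwrite('pics/p37.png',c)
E
```

```text
(no output)
```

View pics/p37.png

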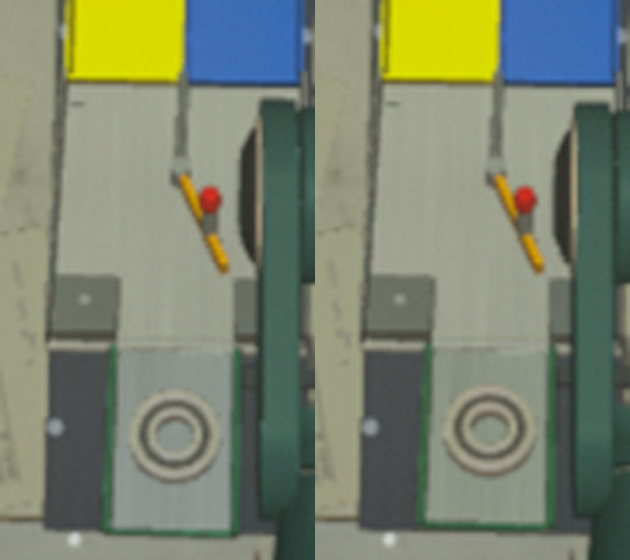

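```bash
cat > watch2.py <<'E'
import sys
from h import *
from scipy.optimize import brentq
def groove(im):
    g=cv2.cvtColor(im['pixels'],cv2.COLOR_BGR2GRAY)
    u0,u1,v0,v1=286,314,262,318
    a=cv2.resize(g[v0:v1,u0:u1],None,fx=4,fy=4,interpolation=cv2.INTER_CUBIC)
    m=(a<105).astype(np.uint8)
    n,l,s,ce=cv2.connectedComponentsWithStats(m)
    o=[(s[i,4],(s[i,0]+s[i,2]/2)/4+u0,(s[i,1]+s[i,3]/2)/4+v0,s[i,2]/4,s[i,3]/4) for i in range(1,n) if s[i,4]>80 and s[i,2]<90]
    return sorted(o,reverse=True)[:2]
def rep(im,z):
    o=groove(im)
    print([tuple(round(float(k),1) for k in x) for x in o])
    th=np.arcsin(np.clip((.170-z)/.0805,0,.9))
    def P(x):
        lx=-68+x; h=16
        X=lx*np.cos(th)+h*np.sin(th); Z=150-lx*np.sin(th)+h*np.cos(th)
        return proj(im,[.495+X/1000*np.cos(-.04),.1265+X/1000*np.sin(-.04),Z/1000])[1]
    if o: print('x_tray mm', round(brentq(lambda x:P(x)-o[0][2],-80,120),1))
if __name__=='__main__':
    s=env.get_state(); f=sys.argv[1]; im=snap('top',f); z=s['eef_pos'][2]
    print('t',round(s['t'],2),'z',z.round(4),'F',s['contact_force'].round(1),'theta~',round(float(np.arcsin((.170-z)/.0805)),3))
    rep(im,z)
    cv2.imwrite('pics/'+f+'c.png',cv2.resize(im['pixels'][170:330,250:340],None,fx=3.5,fy=3.5,interpolation=cv2.INTER_CUBIC))
E
python3 - <<'E'
from watch2 import *
for f,z in [('t5',.17),('p1',.1573),('p3',.1498),('p4',.1468),('p5',.1448),('p6',.1425),('p7',.1402)]: print(f);rep(load(f),z)
E
```

```text
t5
[(1286.0, 299.9, 296.5, 19.2, 19.5)]
x_tray mm 3.5
p1
[(1274.0, 300.0, 295.2, 19.5, 19.0)]
x_tray mm 3.4
p3
[(1242.0, 299.9, 294.2, 19.8, 19.0)]
x_tray mm 3.2
p4
[(1266.0, 299.9, 293.6, 19.8, 18.8), (83.0, 298.8, 290.6, 7.0, 3.2)]
x_tray mm 3.4
p5
[(1219.0, 299.9, 293.2, 19.8, 18.5), (138.0, 299.8, 290.4, 9.0, 3.2)]
x_tray mm 3.4
p6
[(1233.0, 299.9, 292.9, 19.8, 18.2), (115.0, 299.5, 289.8, 8.5, 3.0)]
x_tray mm 3.3
p7
[(1231.0, 300.0, 292.1, 20.0, 17.8), (116.0, 299.5, 289.6, 9.0, 3.2)]
x_tray mm 3.9
```

Excellent: the tracker shows x = 3.4 mm throughout, so it has not slid yet. Continuing slowly.

>>> jog_arm:
  targets:
    - {"xyz": [0, 0, -0.5], "dr": [0, 0, 0]}
    - {"xyz": [0, 0, -1], "dr": [0, 0, 0]}
    - {"xyz": [0, 0, -1.5], "dr": [0, 0, 0]}

```text
t: 8.0
eef_pos: [0.5716, 0.0091, 0.1385]
tool_rot: [-3.141, 0.063, -0.001]
contact_force: [5.3, 1.4, 4.9]
grip_width: 0.001
```

```bash
python3 watch2.py p8
```

```text
t 8.0 z 0.1385 F [5.3 1.4 4.9] theta~ 0.402
[(1199.0, 300.0, 291.9, 20.0, 17.8), (126.0, 299.8, 289.2, 9.0, 3.0)]
x_tray mm 3.6
```

>>> jog_arm:
  targets:
    - {"xyz": [0, 0, -0.5], "dr": [0, 0, 0]}
    - {"xyz": [0, 0, -1], "dr": [0, 0, 0]}
    - {"xyz": [0, 0, -1.5], "dr": [0, 0, 0]}

```text
t: 8.3
eef_pos: [0.5713, 0.0091, 0.1368]
tool_rot: [-3.141, 0.063, 0.0]
contact_force: [3.5, 0.6, 4.7]
grip_width: 0.003
```

```bash
python3 watch2.py p9
```

```text
t 8.3 z 0.1368 F [3.5 0.6 4.7] theta~ 0.426
[(1180.0, 300.0, 291.4, 20.0, 17.2), (138.0, 299.9, 289.4, 9.8, 3.2)]
x_tray mm 3.9
```

>>> jog_arm:
  targets:
    - {"xyz": [0, 0, -0.5], "dr": [0, 0, 0]}
    - {"xyz": [0, 0, -1], "dr": [0, 0, 0]}
    - {"xyz": [0, 0, -1.5], "dr": [0, 0, 0]}

```text
t: 8.6
eef_pos: [0.5712, 0.0091, 0.1352]
tool_rot: [-3.141, 0.063, 0.001]
contact_force: [1.1, 1.9, 5.0]
grip_width: -0.003
```

```bash
python3 watch2.py p10
```

```text
t 8.6 z 0.1352 F [1.1 1.9 5. ] theta~ 0.447
[(1166.0, 300.0, 291.1, 20.0, 17.2)]
x_tray mm 3.6
```

>>> jog_arm:
  targets:
    - {"xyz": [0, 0, -0.5], "dr": [0, 0, 0]}
    - {"xyz": [0, 0, -1], "dr": [0, 0, 0]}
    - {"xyz": [0, 0, -1.5], "dr": [0, 0, 0]}

```text
t: 8.9
eef_pos: [0.5711, 0.0091, 0.1337]
tool_rot: [3.141, -0.063, -0.001]
contact_force: [1.1, 0.0, 4.9]
grip_width: -0.003
```

```bash
python3 watch2.py p11
```

```text
t 8.9 z 0.1337 F [1.1 0.  4.9] theta~ 0.468
[(1153.0, 300.0, 290.5, 20.0, 17.0), (114.0, 290.4, 317.5, 8.8, 1.0)]
x_tray mm 4.2
```

>>> jog_arm:
  targets:
    - {"xyz": [0, 0, -0.5], "dr": [0, 0, 0]}
    - {"xyz": [0, 0, -1], "dr": [0, 0, 0]}

```text
t: 9.12
eef_pos: [0.5711, 0.009, 0.1327]
tool_rot: [3.141, -0.063, -0.001]
contact_force: [0.7, 1.3, 5.2]
grip_width: -0.003
```

```bash
python3 watch2.py p12
```

```text
t 9.12 z 0.1327 F [0.7 1.3 5.2] theta~ 0.482
[(1151.0, 300.0, 288.4, 20.0, 16.8)]
x_tray mm 9.2
```

It slid by 5 mm and is now moving, so I hold the tray still.

>>> jog_arm:
  targets:
    - {"xyz": [0, 0, 0], "dr": [0, 0, 0]}
    - {"xyz": [0, 0, 0], "dr": [0, 0, 0]}
    - {"xyz": [0, 0, 0], "dr": [0, 0, 0]}

```text
t: 9.42
eef_pos: [0.5713, 0.0091, 0.1327]
tool_rot: [3.141, -0.063, -0.001]
contact_force: [-0.3, -0.5, 3.9]
grip_width: 0.003
```

```bash
python3 watch2.py p13
```

```text
t 9.42 z 0.1327 F [-0.3 -0.5  3.9] theta~ 0.482
[(1035.0, 300.4, 278.5, 19.8, 16.5)]
x_tray mm 35.6
```

View pics/p13c.png

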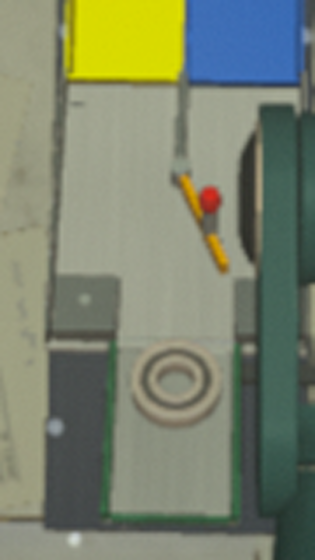

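>>> jog_arm:
  targets:
    - {"xyz": [0, 0, 0], "dr": [0, 0, 0]}
    - {"xyz": [0, 0, 0], "dr": [0, 0, 0]}
    - {"xyz": [0, 0, 0], "dr": [0, 0, 0]}
    - {"xyz": [0, 0, 0], "dr": [0, 0, 0]}
    - {"xyz": [0, 0, 0], "dr": [0, 0, 0]}
    - {"xyz": [0, 0, 0], "dr": [0, 0, 0]}
    - {"xyz": [0, 0, 0], "dr": [0, 0, 0]}
    - {"xyz": [0, 0, 0], "dr": [0, 0, 0]}
    - {"xyz": [0, 0, 0], "dr": [0, 0, 0]}
    - {"xyz": [0, 0, 0], "dr": [0, 0, 0]}

```text
t: 10.3
eef_pos: [0.5714, 0.0091, 0.1328]
tool_rot: [3.141, -0.063, -0.0]
contact_force: [-0.2, -0.2, 3.3]
grip_width: -0.002
```

```bash
python3 watch2.py p14
```

```text
t 10.3 z 0.1328 F [-0.2 -0.2  3.3] theta~ 0.48
[(267.0, 296.4, 317.5, 20.8, 1.0)]
x_tray mm -65.1
```

View pics/p14c.png

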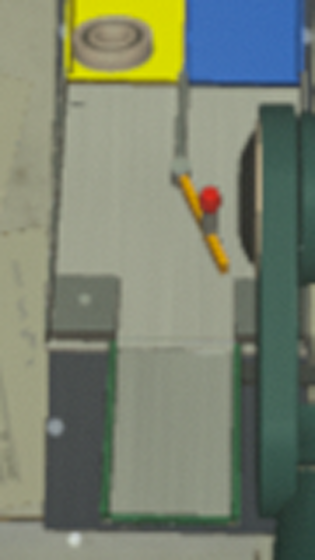

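The large bearing lies in the yellow bin at crop (113,42). I let the tray down, then go to the right side of the handle.

>>> jog_arm:
  targets:
    - {"xyz": [0, 0, 4], "dr": [0, 0, 0]}
    - {"xyz": [0, 0, 8], "dr": [0, 0, 0]}
    - {"xyz": [0, 0, 12], "dr": [0, 0, 0]}
    - {"xyz": [0, 0, 17], "dr": [0, 0, 0]}
    - {"xyz": [0, 0, 22], "dr": [0, 0, 0]}
    - {"xyz": [0, 0, 28], "dr": [0, 0, 0]}
    - {"xyz": [0, 0, 36], "dr": [0, 0, 0]}
    - {"xyz": [0, 0, 56], "dr": [0, 0, 0]}
    - {"xyz": [5, 5, 86], "dr": [0, 0, 0]}
    - {"xyz": [15, 30, 90], "dr": [0, 0, 0]}

```text
t: 11.18
eef_pos: [0.587, 0.0374, 0.2282]
tool_rot: [3.14, -0.066, 0.007]
contact_force: [-0.3, -0.1, 1.1]
grip_width: 0.0
```

>>> jog_arm:
  targets:
    - {"xyz": [12, 25, 0], "dr": [0, 0, 0]}
    - {"xyz": [12, 25, -35], "dr": [0, 0, 0]}
    - {"xyz": [12, 25, -67], "dr": [0, 0, 0]}
    - {"xyz": [12, 25, -67], "dr": [0, 0, 0]}
    - {"xyz": [12, 35, -67], "dr": [0, 0, 0]}
    - {"xyz": [12, 42, -67], "dr": [0, 0, 0]}
    - {"xyz": [12, 49, -67], "dr": [0, 0, 0]}
    - {"xyz": [12, 56, -67], "dr": [0, 0, 0]}
    - {"xyz": [12, 63, -67], "dr": [0, 0, 0]}
    - {"xyz": [12, 63, -67], "dr": [0, 0, 0]}

```text
t: 12.02
eef_pos: [0.5986, 0.1035, 0.1567]
tool_rot: [-3.14, 0.061, -0.002]
contact_force: [1.0, 0.3, -0.7]
grip_width: 0.001
```

```bash
python3 - <<'E'
from h import *
s=env.get_state();print(s['t'],s['eef_pos'],s['contact_force'])
im=snap('top','t6')
cv2.imwrite('pics/t6c.png',cv2.resize(im['pixels'][170:320,250:370],None,fx=4,fy=4,interpolation=cv2.INTER_CUBIC))
snap('wrist','w6')
E
```

```text
12.0167 [0.59855379 0.10350506 0.15668068] [ 0.97987171  0.30435009 -0.65892532]
```

View pics/t6c.png

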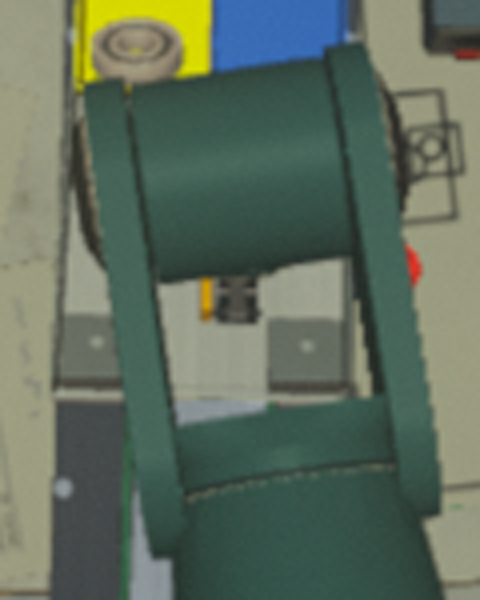

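View pics/w6.png

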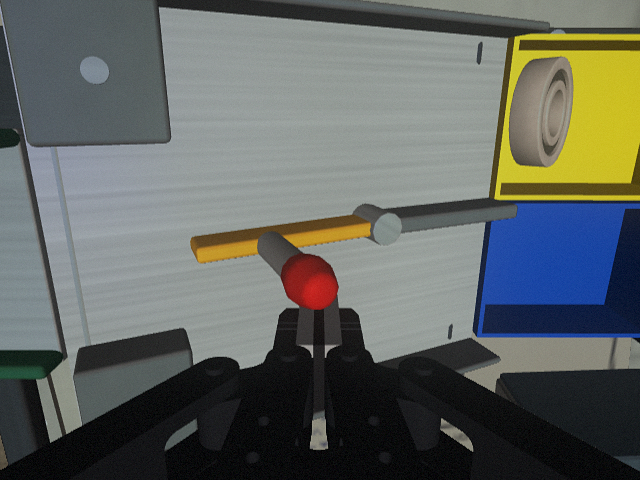

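The wrist view shows the blade now about central. The large bearing leans against the near wall of the yellow bin at (540,110), inside it and below the rim. I push on to the left stop.

>>> jog_arm:
  targets:
    - {"xyz": [0, 5, 0], "dr": [0, 0, 0]}
    - {"xyz": [0, 10, 0], "dr": [0, 0, 0]}
    - {"xyz": [0, 14, 0], "dr": [0, 0, 0]}
    - {"xyz": [0, 17, 0], "dr": [0, 0, 0]}
    - {"xyz": [0, 19, 0], "dr": [0, 0, 0]}
    - {"xyz": [0, 19, 0], "dr": [0, 0, 0]}

```text
t: 12.62
eef_pos: [0.5983, 0.1215, 0.1557]
tool_rot: [-3.141, 0.062, 0.0]
contact_force: [-0.4, 1.0, -0.3]
grip_width: -0.002
```

```bash
python3 - <<'E'
from h import *
s=env.get_state();print(s['t'],s['eef_pos'],s['contact_force'])
im=snap('top','t7')
cv2.imwrite('pics/t7c.png',cv2.resize(im['pixels'][170:320,250:370],None,fx=4,fy=4,interpolation=cv2.INTER_CUBIC))
for a in (0,-.33,-.41):
  c,si=np.cos(-.04),np.sin(-.04);b=np.deg2rad(24)
  lx=125-85*np.cos(a)*np.cos(b); ly=-85*np.sin(a); z=.146-np.tan(b)*lx/1000+.03
  p=proj(im,[.495+(lx*c-ly*si)/1000,.1265+(lx*si+ly*c)/1000,z]);print(a,((p-[250,170])*4))
E
```

```text
12.6167 [0.59834309 0.12153784 0.15573711] [-0.37981991  0.95114283 -0.30176486]
0 [202.27179996 321.72263981]
-0.33 [157.55887877 314.26454817]
-0.41 [147.37343077 310.52665259]
```

View pics/t7c.png

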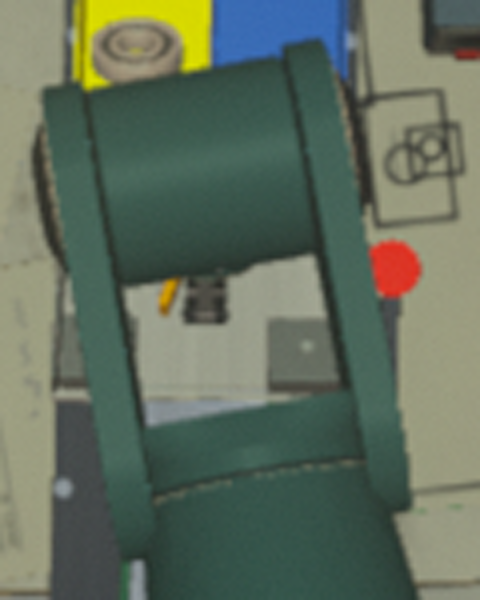

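The tip is at (165,310), about −0.29 rad, so it needs 6 mm more.

>>> jog_arm:
  targets:
    - {"xyz": [0, 3, 0], "dr": [0, 0, 0]}
    - {"xyz": [0, 5, 0], "dr": [0, 0, 0]}
    - {"xyz": [0, 6, 0], "dr": [0, 0, 0]}
    - {"xyz": [0, 6, 0], "dr": [0, 0, 0]}

```text
t: 13.0
eef_pos: [0.5984, 0.1273, 0.1558]
tool_rot: [-3.141, 0.062, 0.0]
contact_force: [-0.1, -0.1, -0.7]
grip_width: -0.0
```

```bash
python3 - <<'E'
from h import *
s=env.get_state();print(s['t'],s['eef_pos'],s['contact_force'])
im=snap('top','t8')
cv2.imwrite('pics/t8c.png',cv2.resize(im['pixels'][170:320,250:370],None,fx=4,fy=4,interpolation=cv2.INTER_CUBIC))
E
```

```text
13.0 [0.59837106 0.12732172 0.15580087] [-0.06203597 -0.08813942 -0.66976622]
```

View pics/t8c.png

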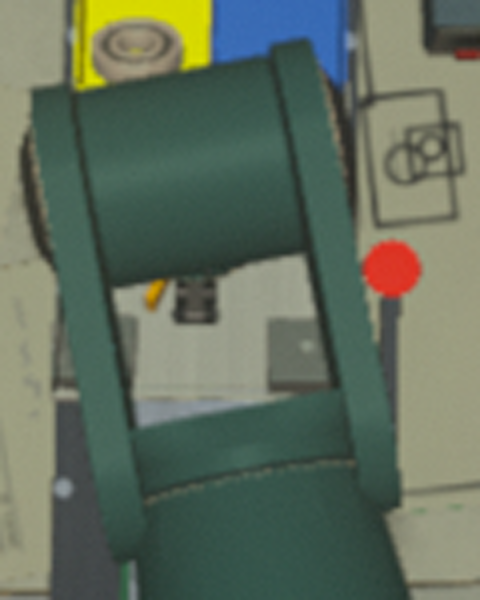

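The tip is at (152,306), about −0.38. One small nudge for margin, then I back off and travel to the small bearing with the gripper open.

>>> jog_arm:
  targets:
    - {"xyz": [0, 1.2, 0], "dr": [0, 0, 0]}
    - {"xyz": [0, 1.2, 0], "dr": [0, 0, 0]}
    - {"xyz": [0, -12, 0], "dr": [0, 0, 0]}
    - {"xyz": [0, -15, 35], "dr": [0, 0, 0]}
    - {"xyz": [0, -15, 75], "dr": [0, 0, 0]}
    - {"xyz": [-10, -50, 80], "dr": [0, 0, 0]}
    - {"xyz": [-20, -88, 80], "dr": [0, 0, 0]}
    - {"xyz": [-30, -127, 80], "dr": [0, 0, 0]}
    - {"xyz": [-40, -166, 80], "dr": [0, 0, 0]}
    - {"xyz": [-50, -205, 80], "dr": [0, 0, 0]}

```text
t: 13.88
eef_pos: [0.5473, -0.08, 0.236]
tool_rot: [-3.141, 0.062, -0.001]
contact_force: [0.8, 0.1, -0.5]
grip_width: -0.002
```

>>> jog_arm:
  gripper: -1
  targets:
    - {"xyz": [-9, -39, 0], "dr": [0, 0, 0]}
    - {"xyz": [-18, -78, 0], "dr": [0, 0, 0]}
    - {"xyz": [-27, -117, -20], "dr": [0, 0, 0]}
    - {"xyz": [-36, -140, -50], "dr": [0, 0, 0]}
    - {"xyz": [-45, -159, -80], "dr": [0, 0, 0]}
    - {"xyz": [-45, -159, -116], "dr": [0, 0, 0]}
    - {"xyz": [-45, -159, -116], "dr": [0, 0, 0]}

```text
t: 14.47
eef_pos: [0.5, -0.2371, 0.1131]
tool_rot: [-3.137, 0.066, 0.012]
contact_force: [-0.8, 0.2, -3.2]
grip_width: 0.975
```

```bash
python3 - <<'E'
from h import *
s=env.get_state();print(s['t'],s['eef_pos'],s['contact_force'])
w=snap('wrist','w9');im=snap('top','t9')
cv2.imwrite('pics/t9c.png',cv2.resize(im['pixels'][130:330,250:470],None,fx=3,fy=3,interpolation=cv2.INTER_CUBIC))
print(proj(w,[.503,-.2373,.016]),proj(w,[s['eef_pos'][0],s['eef_pos'][1],.016]))
E
```

```text
14.4667 [ 0.50004748 -0.23712452  0.1131345 ] [-0.78518125  0.20732808 -3.16323681]
[326.69060374 239.69728892] [321.71892091 239.60089352]
```

View pics/t9c.png

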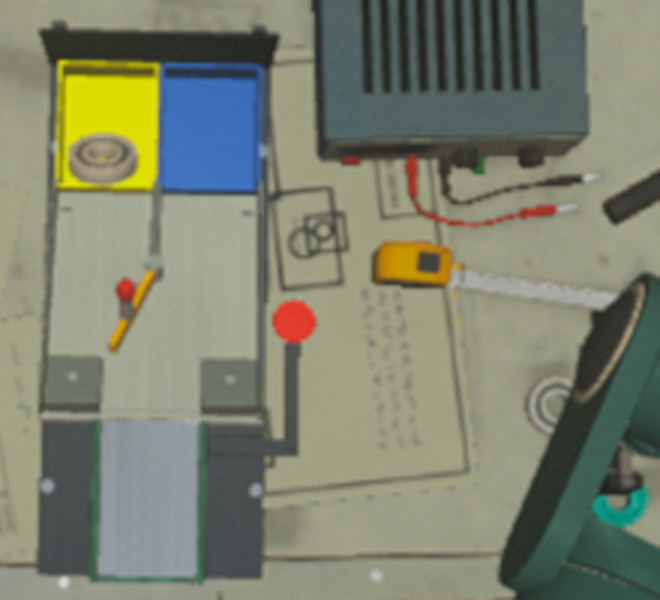

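View pics/w9.png

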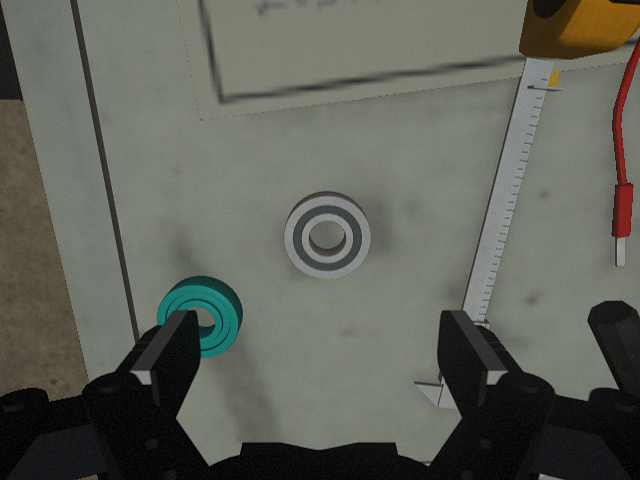

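The bearing top is at wrist (327,236) against a predicted (327,240), so y ≈ −0.2355. The top view has the diverter tip at (112,348), matching about −0.41. I descend.

>>> jog_arm:
  targets:
    - {"xyz": [2, 1, -40], "dr": [0, 0, 0]}
    - {"xyz": [2, 1, -75], "dr": [0, 0, 0]}
    - {"xyz": [2, 1, -90], "dr": [0, 0, 0]}
    - {"xyz": [2, 1, -90], "dr": [0, 0, 0]}
    - {"xyz": [2, 1, -90], "dr": [0, 0, 0]}

```text
t: 14.98
eef_pos: [0.5066, -0.2359, 0.0321]
tool_rot: [3.14, -0.061, 0.003]
contact_force: [0.7, -0.5, 0.7]
grip_width: 0.998
```

```bash
python3 - <<'E'
from h import *
s=env.get_state();print(s['t'],s['eef_pos'],s['tool_rot'],s['contact_force'])
w=snap('wrist','w10')
E
```

```text
14.9833 [ 0.50657281 -0.23592654  0.03213114] [ 3.14026515e+00 -6.13012014e-02  2.58595369e-03] [ 0.71475782 -0.52299149  0.73680297]
```

View pics/w10.png

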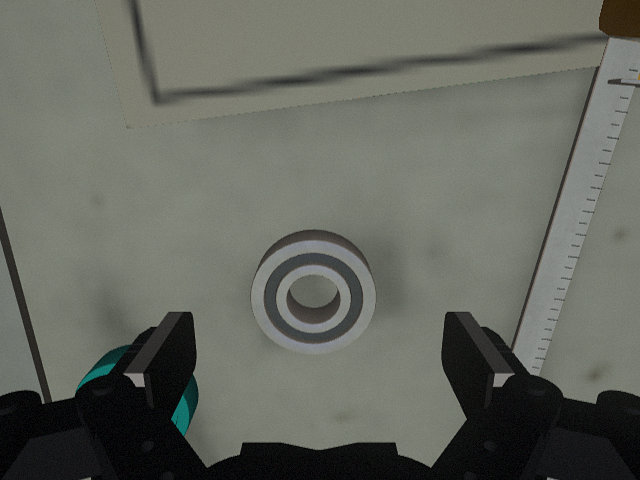

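The bearing is between the fingers at (314,296). I go down 32 mm and close.

>>> jog_arm:
  targets:
    - {"xyz": [-3, 0, -16], "dr": [0, 0, 0]}
    - {"xyz": [-3, 0, -28], "dr": [0, 0, 0]}
    - {"xyz": [-3, 0, -32], "dr": [0, 0, 0]}
    - {"xyz": [-3, 0, -32], "dr": [0, 0, 0]}

```text
t: 15.37
eef_pos: [0.5025, -0.2358, -0.0021]
tool_rot: [-3.141, 0.063, 0.0]
contact_force: [-0.3, 1.0, -0.5]
grip_width: 1.002
```

>>> jog_arm:
  gripper: 1
  targets:
    - {"xyz": [0, 0, 0], "dr": [0, 0, 0]}
    - {"xyz": [0, 0, 0], "dr": [0, 0, 0]}
    - {"xyz": [0, 0, 0], "dr": [0, 0, 0]}
    - {"xyz": [0, 0, 0], "dr": [0, 0, 0]}
    - {"xyz": [0, 0, 0], "dr": [0, 0, 0]}
    - {"xyz": [0, 0, 0], "dr": [0, 0, 0]}
    - {"xyz": [0, 0, 0], "dr": [0, 0, 0]}
    - {"xyz": [0, 0, 0], "dr": [0, 0, 0]}

```text
t: 16.03
eef_pos: [0.503, -0.2362, -0.0007]
tool_rot: [3.14, -0.063, 0.002]
contact_force: [-2.5, 2.9, 10.5]
grip_width: 0.577
```

```bash
python3 - <<'E'
from h import *
s=env.get_state();print(s['t'],s['eef_pos'],s['contact_force'],s['grip_width']*85)
w=snap('wrist','w11')
E
```

```text
16.0333 [ 0.50299925 -0.23617859 -0.00069399] [-2.45425809  2.94428669 10.52759618] 49.02373523666795
```

View pics/w11.png

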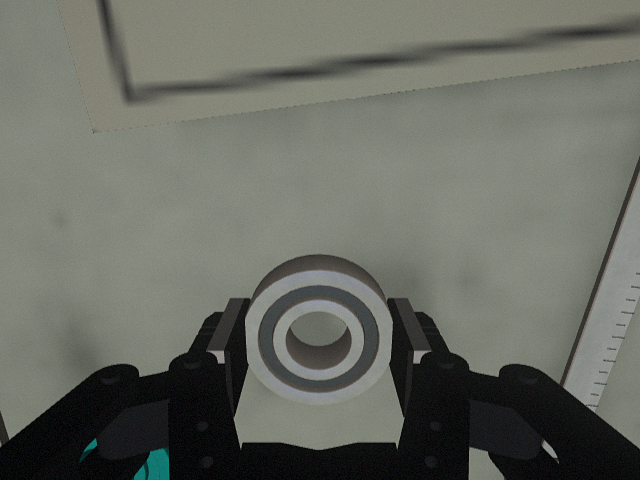

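The bearing is gripped between the pads at (320,338). I lift it and check.

>>> jog_arm:
  targets:
    - {"xyz": [0, 0, 10], "dr": [0, 0, 0]}
    - {"xyz": [0, 0, 30], "dr": [0, 0, 0]}
    - {"xyz": [0, 0, 65], "dr": [0, 0, 0]}
    - {"xyz": [0, 0, 65], "dr": [0, 0, 0]}

```text
t: 16.42
eef_pos: [0.5046, -0.237, 0.0696]
tool_rot: [3.138, -0.063, 0.01]
contact_force: [1.5, -0.4, -0.1]
grip_width: 0.575
```

```bash
python3 - <<'E'
from h import *
s=env.get_state();p=s['eef_pos'];print(s['t'],p,s['contact_force'],s['grip_width']*85)
w0=load('w11');print('tcp top plane proj',proj(w0,[.503,-.2362,.016]),onz(w0,(320,338),.016))
w=snap('wrist','w12');print([proj(w,[p[0],p[1],p[2]+h]) for h in (.005,.015,.02)])
E
```

```text
16.4167 [ 0.50456156 -0.23703721  0.06961345] [ 1.45060168 -0.38802585 -0.05751088] 48.8807180141438
tcp top plane proj [321.90131659 339.92504972] [ 0.50238629 -0.23544032  0.016     ]
[array([321.62489097, 322.88354717]), array([322.01118706, 337.25239049]), array([322.22409222, 345.17170629])]
```

View pics/w12.png

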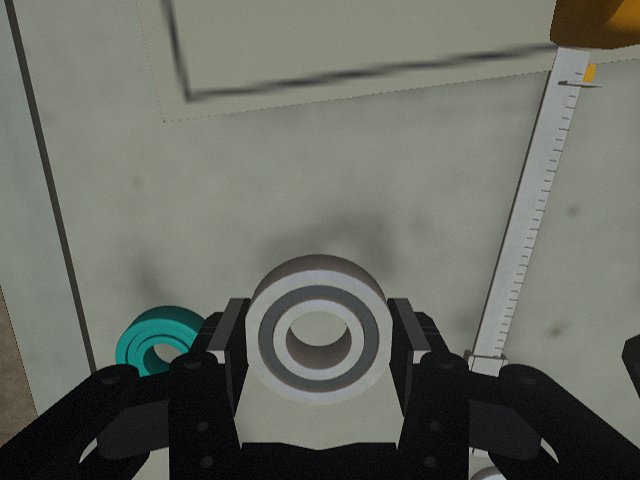

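The bearing is held flat. I carry it up and over to the tray.

>>> jog_arm:
  targets:
    - {"xyz": [0, 0, 38], "dr": [0, 0, 0]}
    - {"xyz": [-2, 10, 75], "dr": [0, 0, 0]}
    - {"xyz": [-6, 28, 108], "dr": [0, 0, 0]}
    - {"xyz": [-12, 52, 137], "dr": [0, 0, 0]}
    - {"xyz": [-20, 85, 155], "dr": [0, 0, 0]}
    - {"xyz": [-28, 120, 165], "dr": [0, 0, 0]}
    - {"xyz": [-36, 157, 170], "dr": [0, 0, 0]}
    - {"xyz": [-44, 195, 170], "dr": [0, 0, 0]}
    - {"xyz": [-52, 232, 170], "dr": [0, 0, 0]}
    - {"xyz": [-60, 269, 170], "dr": [0, 0, 0]}

```text
t: 17.3
eef_pos: [0.4414, 0.0346, 0.2327]
tool_rot: [-3.141, 0.064, -0.0]
contact_force: [1.5, -0.6, -1.6]
grip_width: 0.575
```

>>> jog_arm:
  targets:
    - {"xyz": [-8, 37, 0], "dr": [0, 0, 0]}
    - {"xyz": [-15, 70, 0], "dr": [0, 0, 0]}
    - {"xyz": [-20, 90, 0], "dr": [0, 0, 0]}
    - {"xyz": [-22, 97, 0], "dr": [0, 0, 0]}
    - {"xyz": [-22, 97, -10], "dr": [0, 0, 0]}
    - {"xyz": [-22, 97, -20], "dr": [0, 0, 0]}
    - {"xyz": [-22, 97, -20], "dr": [0, 0, 0]}
    - {"xyz": [-22, 97, -20], "dr": [0, 0, 0]}

```text
t: 17.97
eef_pos: [0.4203, 0.129, 0.2116]
tool_rot: [3.14, -0.065, -0.003]
contact_force: [0.9, 0.1, -1.4]
grip_width: 0.572
```

```bash
python3 - <<'E'
from h import *
s=env.get_state();p=s['eef_pos'];print(s['t'],p,s['tool_rot'],s['contact_force'],s['grip_width']*85)
w=snap('wrist','w13');snap('scene','s13')
E
```

```text
17.9667 [0.42029559 0.12900154 0.2116101 ] [ 3.14027592e+00 -6.52150197e-02 -2.77782829e-03] [ 0.85118076  0.10318791 -1.42021268] 48.60202087201234
```

View pics/w13.png

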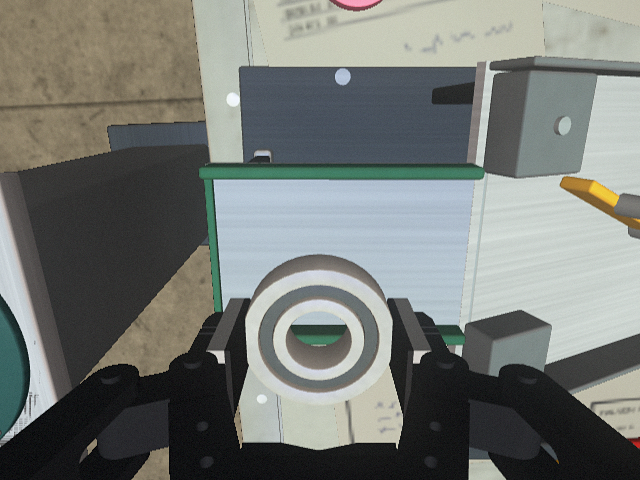

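>>> jog_arm:
  targets:
    - {"xyz": [1, 0, -25], "dr": [0, 0, 0]}
    - {"xyz": [1, 0, -45], "dr": [0, 0, 0]}
    - {"xyz": [1, 0, -55], "dr": [0, 0, 0]}
    - {"xyz": [1, 0, -58], "dr": [0, 0, 0]}
    - {"xyz": [1, 0, -59], "dr": [0, 0, 0]}
    - {"xyz": [1, 0, -60], "dr": [0, 0, 0]}
    - {"xyz": [1, 0, -60], "dr": [0, 0, 0]}

```text
t: 18.65
eef_pos: [0.4218, 0.1301, 0.1538]
tool_rot: [-3.141, 0.063, -0.002]
contact_force: [-0.1, -0.2, -1.9]
grip_width: 0.575
```

```bash
python3 - <<'E'
from h import *
s=env.get_state();p=s['eef_pos'];print(s['t'],p,s['contact_force'],s['grip_width']*85)
w=snap('wrist','w14');i2=snap('scene','s14')
cv2.imwrite('pics/s14c.png',cv2.resize(i2['pixels'][180:320,200:340],None,fx=4,fy=4,interpolation=cv2.INTER_CUBIC))
E
```

```text
18.65 [0.42180099 0.13011709 0.15383018] [-0.05059711 -0.15292371 -1.9498491 ] 48.86413825110245
```

View pics/w14.png

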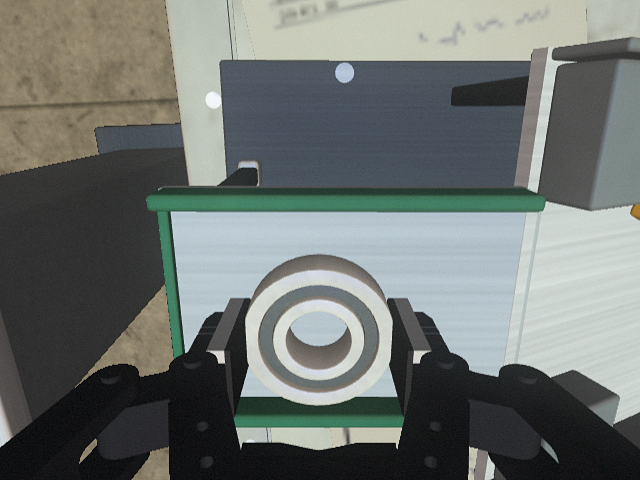

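View pics/s14c.png

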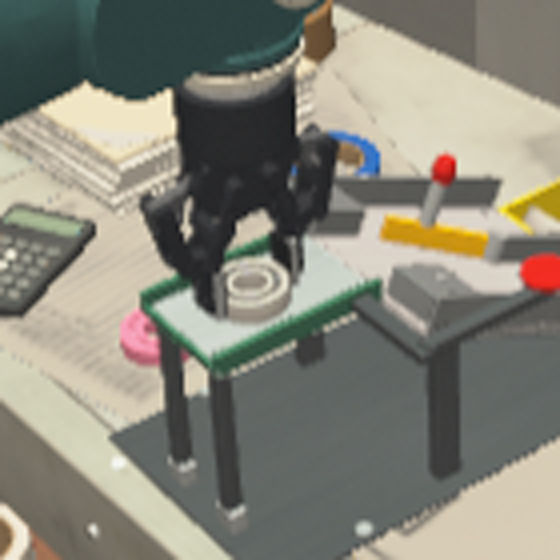

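It is centred and about 3–4 mm above the tray. I lower it, then release.

>>> jog_arm:
  targets:
    - {"xyz": [0, 0, -1.5], "dr": [0, 0, 0]}
    - {"xyz": [0, 0, -2.5], "dr": [0, 0, 0]}
    - {"xyz": [0, 0, -3], "dr": [0, 0, 0]}
    - {"xyz": [0, 0, -3], "dr": [0, 0, 0]}

```text
t: 19.08
eef_pos: [0.4213, 0.1301, 0.1497]
tool_rot: [3.141, -0.063, -0.0]
contact_force: [0.2, -0.3, -2.0]
grip_width: 0.576
```

>>> jog_arm:
  gripper: -1
  targets:
    - {"xyz": [0, 0, 0], "dr": [0, 0, 0]}
    - {"xyz": [0, 0, 0], "dr": [0, 0, 0]}
    - {"xyz": [0, 0, 0], "dr": [0, 0, 0]}
    - {"xyz": [0, 0, 0], "dr": [0, 0, 0]}
    - {"xyz": [0, 0, 0], "dr": [0, 0, 0]}
    - {"xyz": [0, 0, 0], "dr": [0, 0, 0]}

```text
t: 19.58
eef_pos: [0.4214, 0.1301, 0.1499]
tool_rot: [-3.141, 0.063, -0.0]
contact_force: [-0.2, -0.5, 0.6]
grip_width: 1.001
```

>>> jog_arm:
  targets:
    - {"xyz": [0, 0, 10], "dr": [0, 0, 0]}
    - {"xyz": [0, 0, 30], "dr": [0, 0, 0]}
    - {"xyz": [0, 0, 65], "dr": [0, 0, 0]}
    - {"xyz": [0, 0, 80], "dr": [0, 0, 0]}

```text
t: 19.92
eef_pos: [0.4219, 0.1302, 0.2343]
tool_rot: [-3.14, 0.063, -0.005]
contact_force: [0.5, 0.2, 2.7]
grip_width: 1.0
```

```bash
python3 - <<'E'
from h import *
s=env.get_state();p=s['eef_pos'];print(s['t'],p,s['contact_force'],s['grip_width']*85)
w=snap('wrist','w15')
E
```

```text
19.9167 [0.42188594 0.13023951 0.23426951] [0.47097223 0.16453034 2.66912508] 85.03233088190007
```

View pics/w15.png

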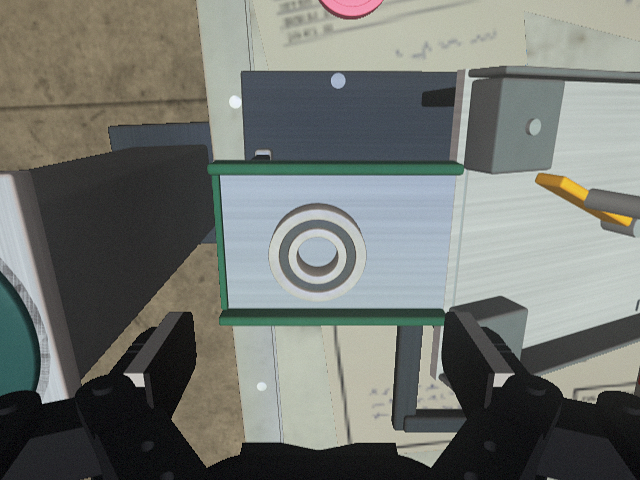

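The small bearing lies flat and free on the tray, central at (318,252), with the blade over to the left. I shut the fingers and go to the pad.

>>> jog_arm:
  gripper: 1
  targets:
    - {"xyz": [25, -20, 5], "dr": [0, 0, 0]}
    - {"xyz": [50, -40, 5], "dr": [0, 0, 0]}
    - {"xyz": [75, -60, 5], "dr": [0, 0, 0]}
    - {"xyz": [100, -80, 5], "dr": [0, 0, 0]}
    - {"xyz": [125, -100, 0], "dr": [0, 0, 0]}
    - {"xyz": [149, -120, 0], "dr": [0, 0, 0]}
    - {"xyz": [149, -120, -25], "dr": [0, 0, 0]}
    - {"xyz": [149, -120, -45], "dr": [0, 0, 0]}
    - {"xyz": [149, -120, -52], "dr": [0, 0, 0]}
    - {"xyz": [149, -120, -52], "dr": [0, 0, 0]}

```text
t: 20.8
eef_pos: [0.5697, 0.0101, 0.1762]
tool_rot: [-3.141, 0.063, 0.005]
contact_force: [0.1, 0.2, 0.0]
grip_width: -0.002
```

```bash
sed -i 's/a<105/a<TH/; s/^from scipy.optimize import brentq/&\nTH=105/' watch2.py; python3 watch2.py r0
```

```text
t 20.8 z 0.1762 F [0.1 0.2 0. ] theta~ -0.077
[(811.0, 300.2, 301.0, 16.0, 16.0)]
x_tray mm -7.3
```

View pics/r0c.png

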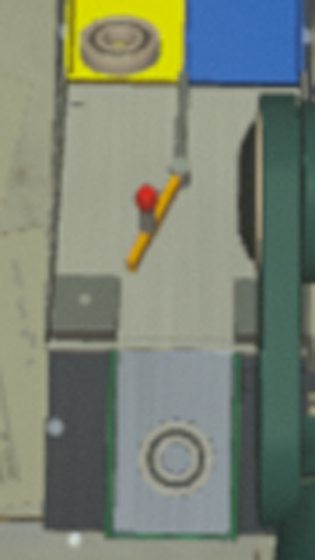

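The tracker reads x = −7 mm and the diverter tip is at (132,266), fully over. I press again.

>>> jog_arm:
  targets:
    - {"xyz": [0, 0, -4], "dr": [0, 0, 0]}
    - {"xyz": [0, 0, -7], "dr": [0, 0, 0]}
    - {"xyz": [0, 0, -9], "dr": [0, 0, 0]}
    - {"xyz": [0, 0, -11], "dr": [0, 0, 0]}
    - {"xyz": [0, 0, -13], "dr": [0, 0, 0]}
    - {"xyz": [0, 0, -15], "dr": [0, 0, 0]}
    - {"xyz": [0, 0, -17], "dr": [0, 0, 0]}
    - {"xyz": [0, 0, -19], "dr": [0, 0, 0]}
    - {"xyz": [0, 0, -21], "dr": [0, 0, 0]}
    - {"xyz": [0, 0, -22], "dr": [0, 0, 0]}

```text
t: 21.68
eef_pos: [0.5715, 0.0102, 0.1573]
tool_rot: [3.141, -0.063, 0.006]
contact_force: [6.0, 1.0, 6.4]
grip_width: -0.004
```

```bash
python3 watch2.py r1
```

```text
t 21.68 z 0.1573 F [6.  1.  6.4] theta~ 0.158
[(878.0, 300.2, 300.0, 16.5, 16.0)]
x_tray mm -8.0
```

>>> jog_arm:
  targets:
    - {"xyz": [0, 0, -0.7], "dr": [0, 0, 0]}
    - {"xyz": [0, 0, -1.4], "dr": [0, 0, 0]}
    - {"xyz": [0, 0, -2], "dr": [0, 0, 0]}
    - {"xyz": [0, 0, -2.6], "dr": [0, 0, 0]}
    - {"xyz": [0, 0, -3.2], "dr": [0, 0, 0]}
    - {"xyz": [0, 0, -3.8], "dr": [0, 0, 0]}

```text
t: 22.23
eef_pos: [0.5717, 0.0101, 0.1538]
tool_rot: [3.141, -0.063, 0.007]
contact_force: [5.8, -0.2, 6.3]
grip_width: 0.002
```

```bash
python3 watch2.py r2
```

```text
t 22.23 z 0.1538 F [ 5.8 -0.2  6.3] theta~ 0.203
[(792.0, 300.2, 299.0, 16.5, 16.0)]
x_tray mm -6.8
```

>>> jog_arm:
  targets:
    - {"xyz": [0, 0, -0.7], "dr": [0, 0, 0]}
    - {"xyz": [0, 0, -1.4], "dr": [0, 0, 0]}
    - {"xyz": [0, 0, -2.1], "dr": [0, 0, 0]}
    - {"xyz": [0, 0, -2.8], "dr": [0, 0, 0]}
    - {"xyz": [0, 0, -3.5], "dr": [0, 0, 0]}
    - {"xyz": [0, 0, -4.2], "dr": [0, 0, 0]}
    - {"xyz": [0, 0, -4.7], "dr": [0, 0, 0]}
    - {"xyz": [0, 0, -5.2], "dr": [0, 0, 0]}

```text
t: 22.95
eef_pos: [0.5717, 0.0102, 0.1485]
tool_rot: [3.141, -0.063, 0.007]
contact_force: [6.8, 0.2, 4.9]
grip_width: 0.002
```

```bash
python3 watch2.py r3
```

```text
t 22.95 z 0.1485 F [6.8 0.2 4.9] theta~ 0.27
[(797.0, 300.2, 298.0, 16.5, 15.5)]
x_tray mm -6.5
```

>>> jog_arm:
  targets:
    - {"xyz": [0, 0, -0.5], "dr": [0, 0, 0]}
    - {"xyz": [0, 0, -1], "dr": [0, 0, 0]}
    - {"xyz": [0, 0, -1.5], "dr": [0, 0, 0]}
    - {"xyz": [0, 0, -2], "dr": [0, 0, 0]}

```text
t: 23.33
eef_pos: [0.5716, 0.0101, 0.1464]
tool_rot: [3.141, -0.063, 0.006]
contact_force: [6.0, 0.4, 6.1]
grip_width: 0.004
```

```bash
python3 watch2.py r4
```

```text
t 23.33 z 0.1464 F [6.  0.4 6.1] theta~ 0.297
[(809.0, 300.2, 297.9, 16.5, 15.8)]
x_tray mm -7.2
```

>>> jog_arm:
  targets:
    - {"xyz": [0, 0, -0.5], "dr": [0, 0, 0]}
    - {"xyz": [0, 0, -1], "dr": [0, 0, 0]}
    - {"xyz": [0, 0, -1.5], "dr": [0, 0, 0]}

```text
t: 23.63
eef_pos: [0.5715, 0.0101, 0.1448]
tool_rot: [3.141, -0.063, 0.006]
contact_force: [4.7, -0.4, 5.3]
grip_width: -0.004
```

```bash
python3 watch2.py r5
```

```text
t 23.63 z 0.1448 F [ 4.7 -0.4  5.3] theta~ 0.318
[(780.0, 300.2, 297.4, 16.5, 15.2)]
x_tray mm -6.7
```

>>> jog_arm:
  targets:
    - {"xyz": [0, 0, -0.5], "dr": [0, 0, 0]}
    - {"xyz": [0, 0, -1], "dr": [0, 0, 0]}
    - {"xyz": [0, 0, -1.5], "dr": [0, 0, 0]}

```text
t: 23.93
eef_pos: [0.5714, 0.0101, 0.1433]
tool_rot: [3.141, -0.063, 0.006]
contact_force: [5.1, 0.6, 5.0]
grip_width: 0.0
```

```bash
python3 watch2.py r6
```

```text
t 23.93 z 0.1433 F [5.1 0.6 5. ] theta~ 0.338
[(777.0, 300.4, 297.0, 16.8, 15.5), (97.0, 300.1, 294.8, 7.2, 2.5)]
x_tray mm -6.6
```

>>> jog_arm:
  targets:
    - {"xyz": [0, 0, -0.5], "dr": [0, 0, 0]}
    - {"xyz": [0, 0, -1], "dr": [0, 0, 0]}
    - {"xyz": [0, 0, -1.5], "dr": [0, 0, 0]}

```text
t: 24.23
eef_pos: [0.5713, 0.0101, 0.1417]
tool_rot: [3.141, -0.063, 0.005]
contact_force: [3.9, -0.1, 5.3]
grip_width: 0.002
```

```bash
python3 watch2.py r7
```

```text
t 24.23 z 0.1417 F [ 3.9 -0.1  5.3] theta~ 0.359
[(772.0, 300.2, 296.5, 16.5, 15.5)]
x_tray mm -6.2
```

>>> jog_arm:
  targets:
    - {"xyz": [0, 0, -0.5], "dr": [0, 0, 0]}
    - {"xyz": [0, 0, -1], "dr": [0, 0, 0]}
    - {"xyz": [0, 0, -1.5], "dr": [0, 0, 0]}

```text
t: 24.53
eef_pos: [0.5712, 0.0101, 0.1401]
tool_rot: [3.141, -0.063, 0.005]
contact_force: [3.2, 0.2, 6.3]
grip_width: 0.002
```

```bash
python3 watch2.py r8
```

```text
t 24.53 z 0.1401 F [3.2 0.2 6.3] theta~ 0.38
[(733.0, 300.2, 296.4, 16.5, 14.8)]
x_tray mm -6.7
```

>>> jog_arm:
  targets:
    - {"xyz": [0, 0, -0.5], "dr": [0, 0, 0]}
    - {"xyz": [0, 0, -1], "dr": [0, 0, 0]}
    - {"xyz": [0, 0, -1.5], "dr": [0, 0, 0]}

```text
t: 24.83
eef_pos: [0.5711, 0.0102, 0.1386]
tool_rot: [-3.141, 0.063, -0.004]
contact_force: [1.2, -0.6, 4.9]
grip_width: -0.003
```

```bash
python3 watch2.py r9
```

```text
t 24.83 z 0.1386 F [ 1.2 -0.6  4.9] theta~ 0.401
[(763.0, 300.2, 295.9, 16.5, 14.8)]
x_tray mm -6.4
```

>>> jog_arm:
  targets:
    - {"xyz": [0, 0, -0.5], "dr": [0, 0, 0]}
    - {"xyz": [0, 0, -1], "dr": [0, 0, 0]}
    - {"xyz": [0, 0, -1.5], "dr": [0, 0, 0]}

```text
t: 25.13
eef_pos: [0.5709, 0.0102, 0.137]
tool_rot: [-3.141, 0.063, -0.003]
contact_force: [-0.0, 0.2, 6.0]
grip_width: -0.001
```

```bash
python3 watch2.py r10
```

```text
t 25.13 z 0.137 F [-0.   0.2  6. ] theta~ 0.422
[(723.0, 300.2, 295.4, 16.5, 14.8)]
x_tray mm -6.1
```

>>> jog_arm:
  targets:
    - {"xyz": [0, 0, -0.5], "dr": [0, 0, 0]}
    - {"xyz": [0, 0, -1], "dr": [0, 0, 0]}
    - {"xyz": [0, 0, -1.5], "dr": [0, 0, 0]}

```text
t: 25.43
eef_pos: [0.5708, 0.0102, 0.1355]
tool_rot: [3.141, -0.063, 0.003]
contact_force: [-1.3, 0.3, 5.2]
grip_width: 0.001
```

```bash
python3 watch2.py r11
```

```text
t 25.43 z 0.1355 F [-1.3  0.3  5.2] theta~ 0.444
[(711.0, 300.2, 295.1, 16.5, 14.2)]
x_tray mm -6.5
```

>>> jog_arm:
  targets:
    - {"xyz": [0, 0, -0.5], "dr": [0, 0, 0]}
    - {"xyz": [0, 0, -1], "dr": [0, 0, 0]}
    - {"xyz": [0, 0, -1.5], "dr": [0, 0, 0]}

```text
t: 25.73
eef_pos: [0.5708, 0.0102, 0.134]
tool_rot: [3.141, -0.063, 0.003]
contact_force: [-0.6, 1.3, 5.4]
grip_width: 0.001
```

```bash
python3 watch2.py r12
```

```text
t 25.73 z 0.134 F [-0.6  1.3  5.4] theta~ 0.464
[(363.0, 303.1, 295.0, 11.2, 14.0), (258.0, 295.2, 294.5, 6.5, 13.0)]
x_tray mm -7.2
```

>>> jog_arm:
  targets:
    - {"xyz": [0, 0, -0.5], "dr": [0, 0, 0]}
    - {"xyz": [0, 0, -1], "dr": [0, 0, 0]}

```text
t: 25.95
eef_pos: [0.5708, 0.0102, 0.133]
tool_rot: [-3.141, 0.063, -0.003]
contact_force: [0.2, 1.0, 5.7]
grip_width: 0.002
```

```bash
sed -i 's/^TH=105/TH=112/' watch2.py; python3 watch2.py r13
```

```text
t 25.95 z 0.133 F [0.2 1.  5.7] theta~ 0.478
[(946.0, 300.2, 292.8, 17.0, 14.5), (202.0, 295.1, 301.2, 10.2, 7.0)]
x_tray mm -2.1
```

It has begun to slide (−7 → −2 mm), so I hold.

>>> jog_arm:
  targets:
    - {"xyz": [0, 0, 0], "dr": [0, 0, 0]}
    - {"xyz": [0, 0, 0], "dr": [0, 0, 0]}
    - {"xyz": [0, 0, 0], "dr": [0, 0, 0]}

```text
t: 26.25
eef_pos: [0.5707, 0.0102, 0.1327]
tool_rot: [3.141, -0.063, 0.002]
contact_force: [0.0, -0.1, 5.2]
grip_width: 0.001
```

```bash
python3 watch2.py r14
```

```text
t 26.25 z 0.1327 F [ 0.  -0.1  5.2] theta~ 0.482
[(902.0, 300.8, 283.2, 17.0, 14.0), (191.0, 294.6, 291.5, 9.2, 7.0)]
x_tray mm 22.8
```

>>> jog_arm:
  targets:
    - {"xyz": [0, 0, 0], "dr": [0, 0, 0]}
    - {"xyz": [0, 0, 0], "dr": [0, 0, 0]}
    - {"xyz": [0, 0, 0], "dr": [0, 0, 0]}
    - {"xyz": [0, 0, 0], "dr": [0, 0, 0]}
    - {"xyz": [0, 0, 0], "dr": [0, 0, 0]}
    - {"xyz": [0, 0, 0], "dr": [0, 0, 0]}
    - {"xyz": [0, 0, 0], "dr": [0, 0, 0]}
    - {"xyz": [0, 0, 0], "dr": [0, 0, 0]}
    - {"xyz": [0, 0, 0], "dr": [0, 0, 0]}
    - {"xyz": [0, 0, 0], "dr": [0, 0, 0]}

```text
t: 27.13
eef_pos: [0.5704, 0.0101, 0.1318]
tool_rot: [-3.141, 0.063, -0.0]
contact_force: [2.2, 0.7, 3.2]
grip_width: -0.004
```

```bash
python3 watch2.py r15
```

```text
t 27.13 z 0.1318 F [2.2 0.7 3.2] theta~ 0.495
[]
```

View pics/r15c.png

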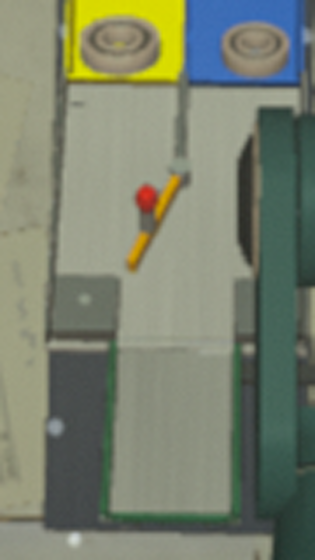

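The small bearing is in the blue bin at (256,48), and the large one is still in the yellow bin. I let the tray down gently and retreat.

>>> jog_arm:
  targets:
    - {"xyz": [0, 0, 4], "dr": [0, 0, 0]}
    - {"xyz": [0, 0, 8], "dr": [0, 0, 0]}
    - {"xyz": [0, 0, 12], "dr": [0, 0, 0]}
    - {"xyz": [0, 0, 17], "dr": [0, 0, 0]}
    - {"xyz": [0, 0, 22], "dr": [0, 0, 0]}
    - {"xyz": [0, 0, 28], "dr": [0, 0, 0]}
    - {"xyz": [0, 0, 36], "dr": [0, 0, 0]}
    - {"xyz": [0, 0, 60], "dr": [0, 0, 0]}
    - {"xyz": [0, 0, 95], "dr": [0, 0, 0]}
    - {"xyz": [0, 0, 120], "dr": [0, 0, 0]}

```text
t: 28.02
eef_pos: [0.57, 0.0101, 0.2543]
tool_rot: [-3.141, 0.063, 0.0]
contact_force: [-0.2, 0.1, 0.6]
grip_width: 0.0
```

>>> jog_arm:
  targets:
    - {"xyz": [0, 0, 0], "dr": [0, 0, 0]}
    - {"xyz": [0, 0, 0], "dr": [0, 0, 0]}
    - {"xyz": [0, 0, 0], "dr": [0, 0, 0]}
    - {"xyz": [0, 0, 0], "dr": [0, 0, 0]}

```text
t: 28.35
eef_pos: [0.5699, 0.0101, 0.2504]
tool_rot: [3.141, -0.063, -0.004]
contact_force: [0.4, -0.2, -0.6]
grip_width: 0.005
```

```bash
python3 - <<'E'
from h import *
s=env.get_state();print(s['t'],s['eef_pos'],s['contact_force'])
im=snap('top','e1');snap('wrist','e1w');i2=snap('scene','e1s')
a=cv2.resize(im['pixels'][130:330,250:370],None,fx=2.8,fy=2.8,interpolation=cv2.INTER_CUBIC)
b=cv2.resize(i2['pixels'][180:320,220:420],None,fx=2.2,fy=2.2,interpolation=cv2.INTER_CUBIC)
c=np.zeros((600,800,3),np.uint8);c[:a.shape[0],:a.shape[1]]=a;c[:b.shape[0],340:340+b.shape[1]]=b
cv2.imwrite('pics/e1c.png',c)
t0=load('top0')
for f in(t0,im):
    g=f['pixels'][150:320,150:205].astype(int)
# compare regions of calculator and tape
for n,(u0,u1,v0,v1) in {'calc':(155,205,270,330),'tape':(370,405,205,232)}.items():
    print(n,np.abs(t0['pixels'][v0:v1,u0:u1].astype(int)-im['pixels'][v0:v1,u0:u1]).mean())
E
```

```text
28.35 [0.56990212 0.01008249 0.25038908] [ 0.43295571 -0.21550824 -0.60107772]
calc 5.744555555555555
tape 57.709700176366844
```

View pics/e1c.png

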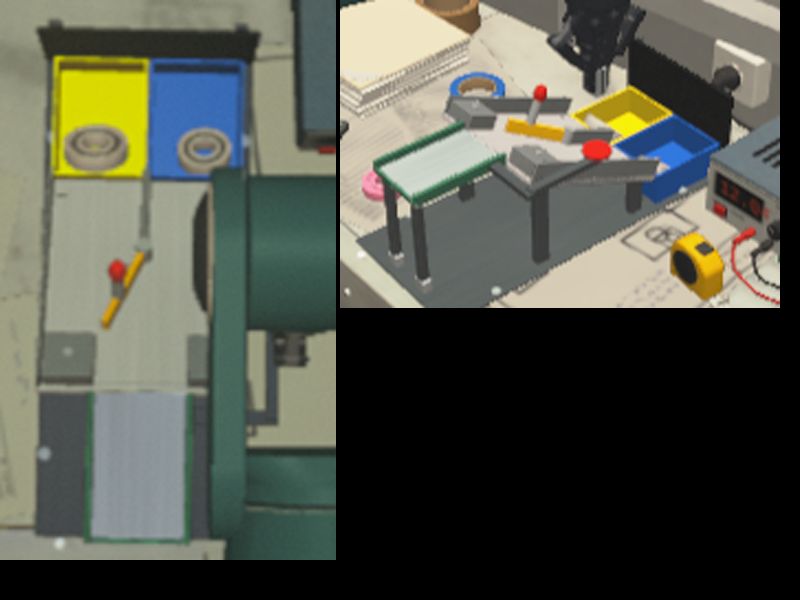

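View pics/e1w.png

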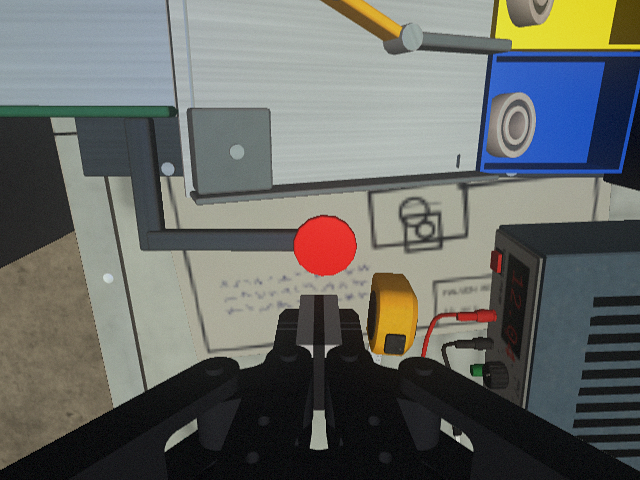

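```bash
python3 - <<'E'
from h import *
a=load('scene0')['pixels'];b=load('e1s')['pixels']
t0=load('top0')['pixels'];t1=load('e1')['pixels']
def sh(p,q): return cv2.phaseCorrelate(cv2.cvtColor(p,cv2.COLOR_BGR2GRAY).astype(np.float32),cv2.cvtColor(q,cv2.COLOR_BGR2GRAY).astype(np.float32))
print('tape scene',sh(a[275:325,360:410],b[275:325,360:410]))
print('calc scene',sh(a[225:262,180:226],b[225:262,180:226]))
print('calc top',sh(t0[268:332,150:206],t1[268:332,150:206]))
# rest check over 0.3 s of holding is done by next image
im=snap('top','e2');print('bins change',np.abs(im['pixels'][145:200,265:345].astype(int)-t1[145:200,265:345]).mean())
E
```

```text
tape scene ((-0.013082656774368928, -0.011545154760746357), 1.0048259818077088)
calc scene ((-0.041776220782086426, 0.016052122214663456), 0.9963788843092819)
calc top ((-0.0010429693096654091, -0.03395557219579359), 0.9996888633817435)
bins change 1.0425
```

Tape measure and calculator are unmoved, the bearings are at rest, the tray is level and the robot is clear. I hand in.

```bash
python3 -c "
from rig import env
print(env.close_job())"
```

```text
the job is handed in; nothing more can be done
None
```

The job is handed in at about 28.5 s, with the large bearing in the yellow bin and the small one in the blue bin.

**What I did:** I pushed the diverter home to the right for the yellow bin, which was in the left lane. I pressed the pad slowly until the large bearing slid at about 0.48 rad, and held the tray there until it had left. I let the tray level, pushed the diverter home to the left, and laid the small bearing on the tray. I sent it down the same way; it also slid at about 0.48 rad.

**Last checks, all from camera images:**
- **Bearings:** both lie still, leaning against the near wall of their own bin. By geometry they sit more than 10 mm below the rim, but I did not measure that directly.
- **Tray:** it is back level by eye, and the gripper is clear about 80 mm above the pad.
- **Tape measure and calculator:** they show less than 0.1 pixel of shift.
- **Comparison that did not agree:** the top view of the tape measure did not match the start because the arm hid it, so I relied on the scene camera for it.
- **Early tracker:** my first circle tracker for the bearing was unreliable (it drifted by a few millimetres), so I replaced it during the first press.

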